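Find a logger housing's balance point on a ridge and set its hanging saddle there

ROBOT

A 6-joint arm with a two-finger parallel gripper is mounted at the origin on the work surface; the furniture and walls round the work are solid. World frame = base frame: x ahead of the robot, y to its left, z up, the work surface at z = 0. Lengths are in m, angles in rad, forces in N, time in s.
With the tool pointing down it reaches from about 0.325 to 0.9 m from the base axis. Payload 6.1 kg.
Tool frame: the origin (TCP) lies at the very end of the fingers, on their centre line; the grasp point (between the pads) lies 19 mm behind it; z points along the fingers, y is the line along which they close (so a half turn about z gives the same grasp; the last joint's range is limited). The gripper opens to 85 mm and grips with 20 to 120 N. Pads are 22 mm wide; open, the fingers measure 114 mm over their backs; the gripper's body (76 mm by 85 mm) begins 54 mm behind the grasp point. The pads swing forward as they close: fully open they stand 13 mm farther back than shut.
Start: joints at [-1.258, 0.22, 1.526, -0, 1.395, -0.126], TCP at [0.266, -0.566, 0.231] pointing down, gripper open.
Joint ranges: [-2.98, 2.98], [-0.91, 2.08], [0.09, 2.57], [-1.24, 4.39], [0.2, 2.65], [-2.68, 2.68]. Speed limits (rad/s): [2.57, 2.57, 3.01, 3.14, 3.14, 3.14].

INTERFACE

Orientations are given as a unit quaternion [w, x, y, z].
In Python, from cell import robot, viewer gives the robot as it stands.
- The arm moves only by the tool carry_out, never from a script. Its argument "deltas" is a list of rows, each an object with "linear": the shift along the tool's x, y, z in m, a list of three; "turn": the turn about the tool's z in rad; "grip": the opening, from 0 (shut) to 1 (fully open). In form: [{"linear": [x, y, z], "turn": turn, "grip": grip}, ...]. A call has 1 to 5 rows; each row shifts and turns the commanded pose from where the row before left it, along the tool's axes as they then stand; what a row does not reach is not made up. A row lasts 1/12 s, in which the tool goes at most 41.7 mm and 7.16 degrees, less where a joint would pass 70% of its speed; a pose out of reach is approached as far as the arm can. A call with a gripper value outside its range is refused whole. The fingers move at their own pace and stop on an object; "grip_force" is the grip in N (left out, the last holds). Time passes only in rows, so rows that do not move let the fingers close. It gives the time, the measured TCP pose, the force, the opening and the grip force at its end, in the units of the state.
- robot.observe(): the state, without advancing time (a new reading comes with each control period).
- viewer.snapshot(name): name is "scene" or "top" or "wrist"; returns the picture (400x640x3 uint8, red, green, blue); there is no depth.
- viewer.camera_params(name): a dict with "intrinsics" (3x3 intrinsics, pixels), "R" (3x3) and "t" (3): a world point X has camera coordinates R X + t. Camera axes: x right, y down, z forward; pixel columns grow to the right and rows downward; lengths in m; the calibration is good to about 2 mm. A picture is of the moment at which its call begins: read the wrist's pose just before it. camera_params takes no time and is no camera call; for the wrist camera it gives the pose at the moment of the call.
- robot.finish_job(): hands the job in; it is judged then, once.
Trained networks look in the newest picture that a camera, given by its name, has taken for a name from the list of things; names that differ only in an ending like _2 or _b are one class to them, and where a whole thing is asked for, a point or a joint stands for the part that bears it (a point fixed in the world has none). Each returns a list of dicts, best first, with "p" (0 to 1); they miss things now and then, are a little off and sometimes report something else, mostly with a low value. They report only what shows in the picture. A call takes as long as a camera call. They do not tell look-alikes from the thing itself.
- viewer.search_frame(label, camera): "bbox" ([left, top, right, bottom] in pixels, round what is visible of it).
- viewer.cut_out(label, camera): "mask" (400x640 bool, what is visible of it) and "bbox" ([left, top, right, bottom] in pixels, round what is visible of it).
- viewer.tip_of(label, camera): "location" ([column, row] in pixels: a listed point, or the origin of a listed thing).
The state is a dict: "time_s": time; "q": joint angles; "dq": joint speeds; "joint_torque": joint torques, N m; "eef_pos": TCP position; "tool_rot": TCP orientation; "wrist_force": force on the tool from outside, world axes, zero at the start; "torque": the same for the moment, N m; "grip_width": finger opening in m; "grip_force": force on a finger pad.
Only numpy, scipy, OpenCV 4.12 (cv2) and the standard library are available. Lean on these libraries where they do the work, as an engineer would, in place of code of your own. Each camera call takes 0.05 s, during which the arm holds its last target. There are 200 camera calls.

TASK

The blue logger housing lies dipped on the balancing stand; its hidden battery and ballast put its balance point somewhere off its middle. Nudge it gently along the stand from its end, without gripping it or lifting it off, until it tips up and lies level on the middle ridge by itself, untouched. Then mark that balance point: set the orange hanging saddle astride the housing, centred over the ridge, so that the housing still lies level when you let go; leave the other things on the bench where they are.

Things in the scene. Friction and masses are not known exactly. Their poses are not given: they have to be found in the camera images.
- stand: Grey and steel balancing stand, base plate 200 x 86 mm, fixed. Origin on the bench under the middle of its ridge; x along the stand (roughly to the robot's left), y across, z up. End rests at x = +-35 to +-65 mm: soft black landing pads, tops 69.5 mm high, sink to 63 mm under a dipped housing and damp its rocking; white cheeks to 80 mm, inner faces at y = +-19.5 mm, keep it straight.
- ridge (a point): Centre of the flat top of the stand's middle ridge, a steel bar 10 mm wide along the stand and 52 mm across, 70 mm above the bench; axes as the stand's. With the housing's centre of mass within 5 mm of it along x the housing lies level, once it has settled for a second; more than 8 mm off it dips by about 0.115 rad onto the pad on that side, in between by less.
- housing: Blue box-section housing 200 x 34 x 34 mm, loose, 0.26 to 0.47 kg. Origin at the centre of its underside; x along it, z up. Its x runs along the stand's x, between the cheeks. Parts hidden inside, different each time, put its centre of mass at x = -35 to +7 mm; it cannot be seen. A push takes up to 5 N; more than 15 N on it is too much.
- black_end (a point): Centre of the housing's black -x end face (34 x 34 mm), 100 mm from its middle, 17 mm above its underside. At the start this end is dipped, and the housing must go 10 to 70 mm towards the stand's +x to balance, so push here. A finger kept on the end can hold the housing from tipping by friction: back off to see how it lies.
- grey_end (a point): Centre of the housing's grey +x end face (34 x 34 mm), 100 mm from its middle, 17 mm above its underside; push here, towards the stand's -x, if the housing went too far and dips at this end.
- saddle: Orange plastic hanging saddle, 60 g, standing on the bench: an inverted U 60 mm long (x), 49 mm wide (y), 64 mm high with its handle; the 39 mm gap between its 5 mm legs runs along x and goes over the 34 mm housing. Origin under its centre, level with the leg bottoms; roof underside 20 mm above it. Set on the level housing its origin is 84 mm above the bench.
- handle (a point): Middle of the saddle's handle bar, 58 mm above the saddle's origin: the bar is 56 mm long (saddle x), 10 mm thick (saddle y), 12 mm high, held 26 mm clear of the roof by a post at each end; pinch it across its thickness from above.
- timer: White bench timer, 60 x 62 x 16 mm, loose; leave alone. Origin at the centre of its underside.
- vial: Blue vial, 24 mm across, 50 mm high, loose; leave alone. Origin at the centre of its underside.
- petri: Closed petri dish, 61 mm across, 16 mm high, loose; leave alone. Origin at the centre of its underside.
- marker: Black marker pen, 135 mm long, lying, loose; leave alone. Origin under its middle.
- beaker: Beaker, 70 mm across, 86 mm high, loose; leave alone. Origin at the centre of its underside.
Things that resemble listed ones, but are neither listed nor needed, are in the scene too. Of the things like the saddle, leave any that is green or purple; of the rest the smaller one is meant.

How it is judged:
On the way:
1. the housing lies level on the ridge by itself, with the robot and the saddle off it (angle between housing's own z axis and vertical below 0.035 rad and linear speed of housing below 0.01 m/s and angular speed of housing below 0.05 rad/s and contact force between each of the arm, the fingers and housing below 0.05 N and distance between saddle and housing above 0.09 m), for 0.3 s.
At the end, for the whole second after the job is handed in: The housing lies level (within 2 degrees) and at rest on the stand's ridge; the orange saddle sits astride it, roof down on its top (within 3 mm), along it within 8 degrees, its middle within 6 mm of the middle of the ridge, upright, at rest and let go (angle between housing's own z axis and vertical below 0.035 rad and linear speed of each of housing, saddle below 0.01 m/s and angular speed of housing below 0.05 rad/s and height (world z) of housing between 0.06 and 0.078 m and z of saddle in the frame of housing between 0.0115 and 0.017 m and x of saddle in the frame of stand between -0.006 and 0.006 m and angle between the x axis of saddle and the x axis of housing, either way round below 0.15 rad and angle between saddle's own z axis and vertical below 0.06 rad and contact force between the fingers and saddle below 0.05 N); the robot touches nothing.
It fails at once if the housing is lifted off or knocked off the stand (height (world z) of housing above 0.085 m or height (world z) of housing below 0.055 m).
It fails at once if the housing is gripped or pressed with more than 15 N (contact force between the fingers and housing above 15 N).
It fails at once if a bystander (timer, vial, petri dish, marker or beaker) is moved by more than 15 mm (distance of any of timer, vial, petri, marker, beaker from where it was at the start of the episode above 0.015 m).
It also fails if it takes over 64 s, if anything falls off the work surface, if the arm or the gripper's body presses on something with over 40 N, if the wrist force passes 120 N, or if a joint passes its speed limit or range.

## Working session

There is one attempt and no reset: what is moved stays moved. The work goes in short steps, Python scripts to look and compute and a tool call to move; the robot and the scene stay as the last step left them, time stands still between calls to the robot, and variables do not carry over. Pictures are saved under pics/ and viewed, at most 10 in all, crops included, and the job is handed in when it is done.

Besides the shell and the picture viewer there is one more tool, called after "Call:" as name(argument=value, ...) on one line, values as JSON. carry_out: Moves the arm, as the interface text tells. Its arguments: {"type":"object","properties":{"deltas":{"type":"array"},"grip_force":{"type":"number"}},"required":["deltas"]}

```bash
mkdir -p pics
cat > h.py <<'E'
import numpy as np, cv2
from cell import robot, viewer
def snap(c,f=None):
    im=viewer.snapshot(c)
    if f: cv2.imwrite('pics/'+f,im[:,:,::-1])
    return im
def ray(cam,px,P=None):
    P=P or viewer.camera_params(cam)
    K,R,t=[np.array(P[k],float) for k in('intrinsics','R','t')]
    d=R.T@np.linalg.solve(K,[px[0],px[1],1.]); return -R.T@t,d/np.linalg.norm(d)
def atz(cam,px,z,P=None):
    c,d=ray(cam,px,P); return c+d*(z-c[2])/d[2]
def tri(*rs):
    A=sum(np.eye(3)-np.outer(d,d) for c,d in rs); b=sum((np.eye(3)-np.outer(d,d))@c for c,d in rs)
    X=np.linalg.solve(A,b); return X,[np.linalg.norm(np.cross(X-c,d)) for c,d in rs]
def proj(cam,X):
    P=viewer.camera_params(cam); K,R,t=[np.array(P[k],float) for k in('intrinsics','R','t')]
    u=K@(R@np.array(X)+t); return u[:2]/u[2]
E
python3 - <<'E'
from h import *
a=snap('scene');b=snap('top');cv2.imwrite('pics/a.png',cv2.resize(np.vstack([a,b]),(480,600))[:,:,::-1]) if 0 else None
cv2.imwrite('pics/scene0.png',a[:,:,::-1]);cv2.imwrite('pics/top0.png',b[:,:,::-1])
np.set_printoptions(precision=4,suppress=True)
for c in('scene','top'):
    P=viewer.camera_params(c);print(c,-np.array(P['R']).T@np.array(P['t']))
    for l in('black_end','grey_end','ridge','handle','saddle'):
        print(c,l,[(np.round(r['location'],1),round(r['p'],2)) for r in viewer.tip_of(l,c)])
print(robot.observe())
E
```

```text
scene [0.6544 0.9136 1.1154]
scene black_end [(array([323.7, 128.4]), 0.77)]
scene grey_end [(array([319.8, 163.7]), 0.94), (array([286.8, 126.1]), 0.59)]
scene ridge [(array([321.1, 152.9]), 0.95)]
scene handle [(array([326.7, 344.2]), 0.97), (array([343.2, 257.5]), 0.78), (array([336.5, 219. ]), 0.74), (array([336.6, 198.3]), 0.69)]
scene saddle [(array([335.7, 233.1]), 0.9), (array([318.8, 356.1]), 0.64), (array([331.4, 207.6]), 0.55), (array([345.2, 263.1]), 0.55)]
top [0.3882 0.0159 1.3683]
top black_end [(array([416.7, 219.4]), 0.56)]
top grey_end [(array([354.1, 210.2]), 0.75)]
top ridge [(array([371.8, 214.7]), 0.81)]
top handle [(array([275.9, 216.9]), 0.63), (array([147.5, 187.2]), 0.61), (array([314.6, 219.8]), 0.6), (array([234.2, 219.8]), 0.53)]
top saddle [(array([276.7, 217.9]), 0.78), (array([160.2, 191.2]), 0.61), (array([236.8, 219.6]), 0.61), (array([311.8, 218.2]), 0.51), (array([354. , 212.2]), 0.29)]
{'time_s': 0.6, 'q': array([-1.2581,  0.2204,  1.5265, -0.    ,  1.3947, -0.1261]), 'dq': array([ 0.0011,  0.0005, -0.001 ,  0.0021,  0.0011,  0.001 ]), 'joint_torque': array([ -0.0018, -49.6524, -38.9515,  -0.0004,   0.0012,   0.    ]), 'eef_pos': array([ 0.2655, -0.5658,  0.2313]), 'tool_rot': array([ 0.    ,  0.976 ,  0.2176, -0.    ]), 'wrist_force': array([-0.8108,  0.2926, -0.18  ]), 'torque': array([0.0389, 0.0275, 0.0173]), 'grip_force': 0.0, 'grip_width': 0.08515165387057759}
```

View pics/scene0.png

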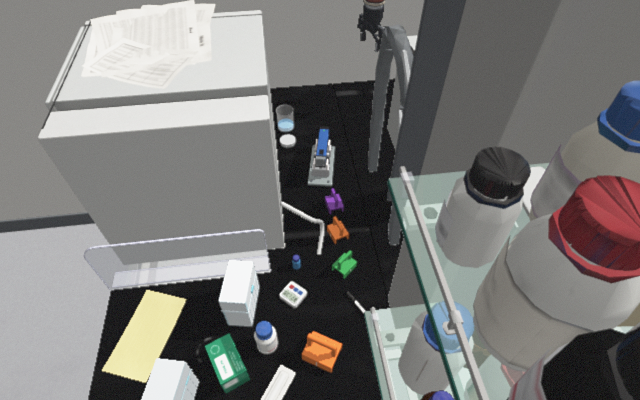

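View pics/top0.png

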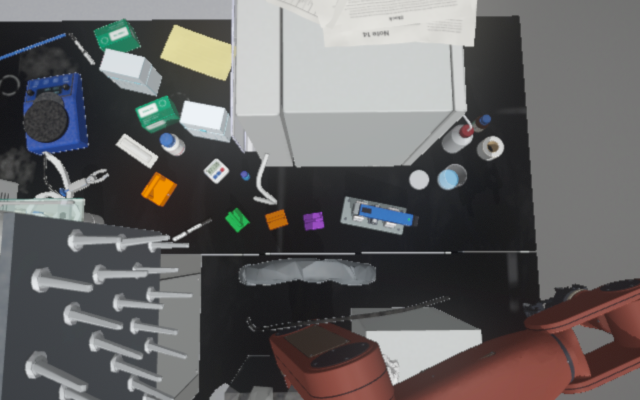

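The scene shows four saddle-like things: orange small at scene (338,230) / top (276,218), green (345,263)/(236,219), purple (335,200)/(314,220), and orange large (322,350)/(158,190). I choose the small orange. The stand with the blue housing is at top (378,214).

Run:
```python
from h import *
np.set_printoptions(precision=4,suppress=True)
def T(n,a,b): X,e=tri(ray('scene',a),ray('top',b)); print(n,X,np.array(e))
T('ridge',(321.1,152.9),(371.8,214.7))
T('black',(323.7,128.4),(416.7,219.4))
T('grey',(319.8,163.7),(354.1,210.2))
T('handle',(336.5,219),(275.9,216.9))
T('saddle',(335.7,233.1),(276.7,217.9))
T('purple h',(336.6,198.3),(314.6,219.8))
T('green h',(343.2,257.5),(234.2,219.8))
for l in('timer','vial','petri','marker','beaker'):
    print(l,[(atz('top',r['location'],0)[:2],r['p']) for r in viewer.tip_of(l,'top')][:2])
for n,p in dict(barL=(240,272),barR=(375,272),cabL=(295,165),cabR=(405,165),tubeend=(270,203)).items(): print(n,atz('top',p,0)[:2])
print('arch foot',atz('scene',(375,172),0),atz('scene',(395,245),0))
a=snap('scene');b=snap('top')
A=cv2.resize(a[80:290,260:420],None,fx=2.8,fy=2.8,interpolation=2)
B=cv2.resize(b[180:245,220:430],None,fx=1.6,fy=1.6,interpolation=2)
C=cv2.resize(b[185:240,255:425],(800,259),interpolation=2)
cv2.imwrite('pics/c1.png',A[:,:,::-1])
```

```text
ridge [ 0.507  -0.1562  0.0815] [0.0031 0.0031]
black [ 0.4855 -0.2906  0.0795] [0.003 0.003]
grey [ 0.5199 -0.1023  0.0832] [0.0019 0.0019]
handle [0.5006 0.1363 0.0764] [0.0001 0.0001]
saddle [0.5025 0.1404 0.0073] [0.0009 0.0009]
purple h [0.4873 0.0203 0.0392] [0.0065 0.0065]
green h [0.4974 0.2662 0.0576] [0.0029 0.0029]
timer [(array([0.6673, 0.3355]), 0.63)]
vial [(array([0.6406, 0.2344]), 0.59)]
petri [(array([ 0.6268, -0.3244]), 0.85), (array([ 0.515 , -0.2128]), 0.59)]
marker [(array([0.4737, 0.421 ]), 0.5)]
beaker [(array([ 0.6153, -0.4112]), 0.63)]
barL [0.3328 0.2574]
barR [ 0.3285 -0.1716]
cabL [0.6772 0.081 ]
cabR [ 0.6734 -0.2791]
tubeend [0.5527 0.1626]
arch foot [ 0.3157 -0.1165  0.    ] [0.321  0.2055 0.    ]
```

View pics/c1.png

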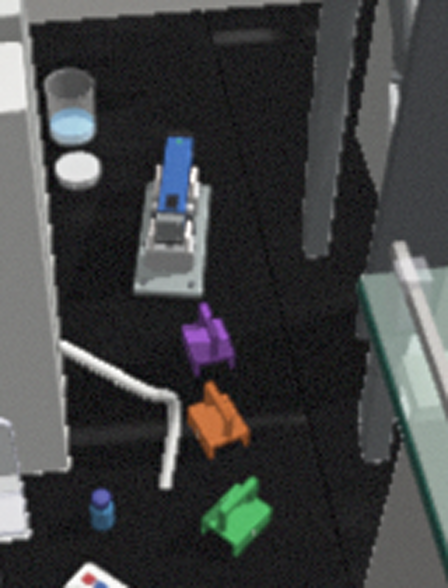

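Crop confirms the middle saddle (crop 218,420) is the small orange one, standing with its handle up; the black end of the housing points away from the scene camera (crop 178,145). A grey arch stands at x≈0.32, between the robot and the saddle. Moving to a wrist view.

Call:
carry_out(deltas=[{"linear": [0.035, 0, -0.01], "turn": -0.12, "grip": 0}, {"linear": [0.035, 0, -0.01], "turn": -0.12, "grip": 0}, {"linear": [0.035, 0, -0.01], "turn": -0.12, "grip": 0}, {"linear": [0.035, 0, -0.01], "turn": -0.12, "grip": 0}, {"linear": [0.035, 0, -0.01], "turn": -0.12, "grip": 0}])

```text
time_s: 1.37
eef_pos: [0.4011, -0.4566, 0.2816]
tool_rot: [0.0, 0.867, 0.499, 0.0]
wrist_force: [0.3, -0.2, -0.0]
grip_width: 0.0255
grip_force: 0.0
```

Call:
carry_out(deltas=[{"linear": [0.03, 0, 0], "turn": -0.12, "grip": 0}, {"linear": [0.03, 0, 0], "turn": -0.12, "grip": 0}, {"linear": [0.03, 0, 0], "turn": -0.12, "grip": 0}, {"linear": [0.02, 0, 0], "turn": 0, "grip": 0}, {"linear": [0, 0, 0], "turn": 0, "grip": 0}])

```text
time_s: 1.78
eef_pos: [0.4403, -0.3521, 0.2816]
tool_rot: [-0.0, 0.764, 0.645, 0.001]
wrist_force: [0.1, -0.3, 0.6]
grip_width: 0.0
grip_force: 0.0
```

Run:
```python
from h import *
np.set_printoptions(precision=4,suppress=True)
o=robot.observe();print(o['time_s'],o['eef_pos'],o['tool_rot'],o['q'],o['wrist_force'])
snap('wrist','w1.png');P=viewer.camera_params('wrist');print(-np.array(P['R']).T@P['t'],np.array(P['R']))
for l in('black_end','grey_end','ridge','stand','housing'):
    print(l,[(np.round(r['location'],1),round(r['p'],2)) for r in viewer.tip_of(l,'wrist')])
```

```text
1.7833 [ 0.4403 -0.3521  0.2816] [-0.0003  0.764   0.6453  0.0006] [-0.8152  0.0452  1.6255  0.0013  1.4713 -0.6473] [ 0.0865 -0.2652  0.6132]
[ 0.4517 -0.2867  0.4242] [[ 0.9857 -0.1687  0.0005]
 [-0.1625 -0.9488  0.2709]
 [-0.0453 -0.2671 -0.9626]]
black_end [(array([452.1, 184.9]), 0.7)]
grey_end []
ridge []
stand [(array([347.7,   7.7]), 0.8)]
housing [(array([351.3,   9.7]), 0.63)]
```

View pics/w1.png

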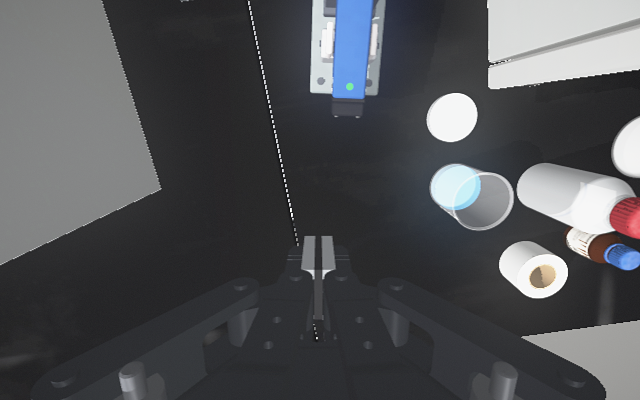

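The wrist view shows the housing's black end face at (348,108), the green dot on top at (350,87), and petri and beaker to its right. I'm moving over the stand for a second view.

Call:
carry_out(deltas=[{"linear": [0.035, 0, -0.01], "turn": 0, "grip": 0}, {"linear": [0.035, 0, -0.01], "turn": 0, "grip": 0}, {"linear": [0.03, 0, -0.01], "turn": 0, "grip": 0}, {"linear": [0, 0, 0], "turn": 0, "grip": 0}])

```text
time_s: 2.42
eef_pos: [0.4575, -0.2545, 0.3138]
tool_rot: [0.001, 0.765, 0.644, 0.001]
wrist_force: [0.8, -0.2, 0.6]
grip_width: 0.0002
grip_force: 0.0
```

Run:
```python
from h import *
np.set_printoptions(precision=4,suppress=True)
o=robot.observe();print(o['time_s'],o['eef_pos'],o['tool_rot'],o['q'])
P=viewer.camera_params('wrist');snap('wrist','w2.png');print(-np.array(P['R']).T@P['t'])
for l in('black_end','grey_end','ridge','stand','housing'):
    print(l,[(np.round(r['location'],1),round(r['p'],2),atz('wrist',r['location'],.07)) for r in viewer.tip_of(l,'wrist')])
np.save('P2.npy',P,allow_pickle=True)
```

```text
2.4167 [ 0.4575 -0.2545  0.3138] [0.0012 0.7646 0.6445 0.0013] [-0.6597 -0.0696  1.6798  0.0021  1.5285 -0.4897]
[ 0.4691 -0.1872  0.4565]
black_end [(array([339.1, 192.5]), 0.63, array([ 0.4789, -0.2937,  0.07  ]))]
grey_end [(array([351.8,  14.3]), 0.59, array([ 0.5233, -0.0944,  0.07  ]))]
ridge []
stand [(array([340.5,  94.7]), 0.94, array([ 0.4975, -0.176 ,  0.07  ]))]
housing [(array([345.3, 110.9]), 0.85, array([ 0.5003, -0.1952,  0.07  ]))]
```

View pics/w2.png

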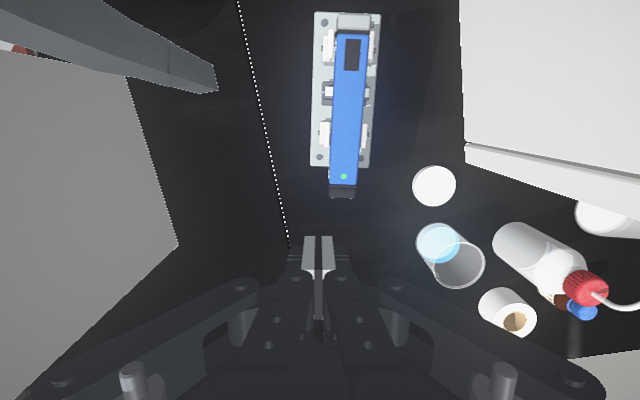

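The stand is fully visible: base plate corners at about (314,12), (381,15), (369,166), (311,165); ridge ends at about (328,92) and (364,93). I'm zooming to read the edges.

Run:
```python
import cv2
a=cv2.imread('pics/w2.png')[5:205,300:395]
c=cv2.resize(a[:115],None,fx=6,fy=5,interpolation=2)
cv2.imwrite('pics/c2.png',c)
```

```text
(no output)
```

View pics/c2.png

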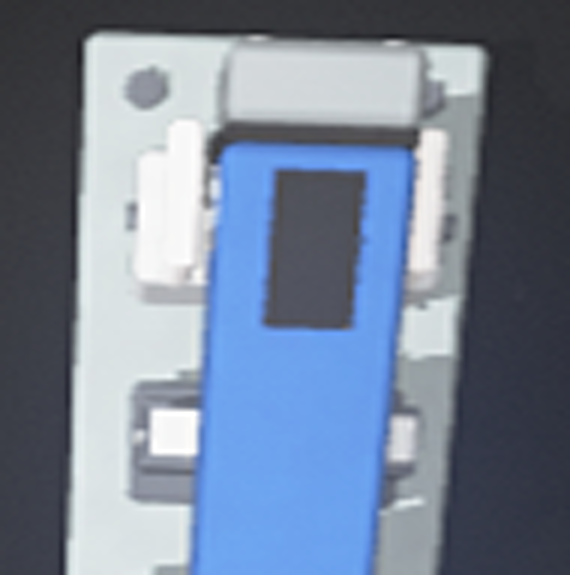

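The ridge top shows as a bright strip from crop (150,432) to (417,438), so full-image ends are about (325,91.5) and (369.5,92.7).

Run:
```python
from h import *
np.set_printoptions(precision=4,suppress=True)
P=np.load('P2.npy',allow_pickle=True).item()
L=atz('',(325,91.5),.07,P);R=atz('',(369.5,92.7),.07,P);print('ridge',L,R,np.linalg.norm(L-R),(L+R)/2)
d=L-R; print('stand x dir deg from ridge',np.degrees(np.arctan2(d[1],d[0]))-90)
c=[atz('',p,.0,P) for p in((314.5,12),(381,14.5),(369,166.5),(310.5,165))]
for z in(0,.008,.016):
    c=[atz('',p,z,P) for p in((314.5,12),(381,14.5),(369,166.5),(310.5,165))]
    print(z,[np.linalg.norm(c[i]-c[(i+1)%4]) for i in range(4)],sum(c)/4,np.degrees(np.arctan2(*((c[0]+c[1]-c[2]-c[3])[[1,0]]))))
# triangulated ridge using text heights check vs. top/scene network
print(proj('top',(L+R)/2),proj('scene',(L+R)/2))
for n in('top','scene'):
    snap(n)
    for l in('ridge','black_end','grey_end','stand','housing'): print(n,l,[(np.round(r['location'],1),round(r['p'],2)) for r in viewer.tip_of(l,n)][:1])
# housing: top face edges in w2
G=atz('',(336.5+16,33.5),.12,P);B=atz('',(343,186),.105,P);print('hous top grey/blk',G,B,np.linalg.norm(G-B))
```

```text
ridge [ 0.4828 -0.1653  0.07  ] [ 0.5348 -0.1756  0.07  ] 0.05306119740491815 [ 0.5088 -0.1705  0.07  ]
stand x dir deg from ridge 78.79951370110902
0 [np.float64(0.08792351767345247), np.float64(0.20281703683382643), np.float64(0.08774679592055391), np.float64(0.2033419552214086)] [ 0.5104 -0.1695  0.    ] 78.36401801470755
0.008 [np.float64(0.08638252807227025), np.float64(0.19926236849282258), np.float64(0.08620890362929201), np.float64(0.1997780869098151)] [ 0.5097 -0.1698  0.008 ] 78.36401801470755
0.016 [np.float64(0.08484153847108804), np.float64(0.19570770015181868), np.float64(0.08467101133803023), np.float64(0.19621421859822158)] [ 0.5089 -0.1701  0.016 ] 78.36401801470757
[376.1954 213.3975] [320.9169 152.6873]
top ridge [(array([376. , 212.4]), 0.73)]
top black_end [(array([414.8, 219.9]), 0.71)]
top grey_end [(array([353.3, 210. ]), 0.67)]
top stand [(array([373.7, 217.6]), 0.9)]
top housing [(array([383.8, 216. ]), 0.82)]
scene ridge [(array([321. , 154.5]), 0.93)]
scene black_end [(array([326.9, 132. ]), 0.63)]
scene grey_end [(array([323. , 160.3]), 0.66)]
scene stand [(array([320.7, 165.9]), 0.79)]
scene housing [(array([322.8, 148.7]), 0.9)]
hous top grey/blk [ 0.5167 -0.1192  0.12  ] [ 0.4853 -0.2745  0.105 ] 0.15913218927852404
```

Run:
```python
from h import *
np.set_printoptions(precision=4,suppress=True)
P=np.load('P2.npy',allow_pickle=True).item()
O=np.array([.5093,-.1700]);u=np.array([.201,.9796])
X,e=tri(ray('',(341,193),P),ray('top',(415.7,219.7)),ray('scene',(325.3,130.2)));print(X,e,(X[:2]-O)@u)
for p,z in(((341,193),.078),((343,186),.105),((353,13.5),.125),((353,27),.123)): 
    Y=atz('',p,z,P);print(p,Y,(Y[:2]-O)@u,(Y[:2]-O)@[-.9796,.201])
# columns profile along axis
a=cv2.imread('pics/w2.png')
for r in range(178,204): print(r,a[r,342])
o=robot.observe();print(o['eef_pos'],(o['eef_pos'][:2]-O)@u,(o['eef_pos'][:2]-O)@[-.9796,.201])
```

```text
[ 0.4825 -0.2899  0.0718] [np.float64(0.0015586480978826637), np.float64(0.005579779046005198), np.float64(0.0061775695758649225)] -0.12288331096837893
(341, 193) [ 0.4826 -0.2898  0.078 ] -0.12274940599739857 0.0020370283169306377
(343, 186) [ 0.4853 -0.2745  0.105 ] -0.10721010865464611 0.0025491118656204223
(353, 13.5) [ 0.5189 -0.1032  0.125 ] 0.06737755166622654 0.004069651739381414
(353, 27) [ 0.5175 -0.1143  0.123 ] 0.056261184242161665 0.0031408759405363376
178 [196 237 128]
179 [242 169 108]
180 [241 162 106]
181 [240 165 108]
182 [242 165 108]
183 [244 162 105]
184 [153 100  72]
185 [84 73 73]
186 [86 78 79]
187 [80 73 70]
188 [76 66 63]
189 [83 73 71]
190 [87 77 76]
191 [86 78 74]
192 [89 80 77]
193 [90 81 78]
194 [91 83 81]
195 [91 83 82]
196 [94 86 85]
197 [83 77 74]
198 [64 54 50]
199 [60 52 48]
200 [62 52 48]
201 [61 53 49]
202 [61 53 50]
203 [61 53 50]
[ 0.4562 -0.2572  0.3113] -0.09606929363471652 0.03449246663014294
```

Call:
carry_out(deltas=[{"linear": [-0.03, 0.011, 0.01], "turn": 0.035, "grip": 0}, {"linear": [-0.03, 0.011, 0.03], "turn": 0, "grip": 0}, {"linear": [-0.028, 0.01, 0.04], "turn": 0, "grip": 0}, {"linear": [0, 0, 0.04], "turn": 0, "grip": 0}, {"linear": [0, 0, 0.03], "turn": 0, "grip": 0}])

```text
time_s: 3.73
eef_pos: [0.4687, -0.344, 0.1663]
tool_rot: [-0.001, 0.777, 0.63, -0.0]
wrist_force: [-0.2, 0.7, -0.8]
grip_width: -0.0003
grip_force: 0.0
```

Call:
carry_out(deltas=[{"linear": [0, 0, 0.03], "turn": 0, "grip": 0}, {"linear": [0, 0, 0.03], "turn": 0, "grip": 0}, {"linear": [0, 0, 0.025], "turn": 0, "grip": 0}, {"linear": [0, 0, 0], "turn": 0, "grip": 0}, {"linear": [0, 0, 0], "turn": 0, "grip": 0}])

```text
time_s: 4.15
eef_pos: [0.4687, -0.3423, 0.0831]
tool_rot: [-0.002, 0.776, 0.63, -0.0]
wrist_force: [0.3, -0.6, 0.6]
grip_width: -0.0003
grip_force: 0.0
```

```bash
cat >> h.py <<'E'
O=np.array([.5093,-.1700]);u=np.array([.201,.9796]);v=np.array([-.9796,.201])
def st():
    o=robot.observe();p=o['eef_pos'];q=o['tool_rot']
    print('t %.2f tcp %s stand x,y %.4f %.4f ang %.1f F %s g %.3f'%(o['time_s'],np.round(p,4),(p[:2]-O)@u,(p[:2]-O)@v,np.degrees(2*np.arctan2(q[2],q[1])),np.round(o['wrist_force'],1),o['grip_width']))
def blue(im,cam='wrist'):
    h=cv2.cvtColor(im,cv2.COLOR_RGB2HSV); m=cv2.inRange(h,(100,110,80),(125,255,255))
    n,lab,s,_=cv2.connectedComponentsWithStats(m); k=1+np.argmax(s[1:,4]); return lab==k,s[k]
E
python3 - <<'E'
from h import *
st(); im=snap('wrist','w3.png'); m,s=blue(im);print(s)
for r in range(0,235,15):
    c=np.flatnonzero(m[r]); 
    if len(c):print(r,c[0],c[-1])
E
```

```text
t 4.15 tcp [ 0.4687 -0.3423  0.0831] stand x,y -0.1770 0.0051 ang 78.1 F [ 0.3 -0.6  0.6] g -0.000
[ 280    0   89  112 9077]
0 280 368
15 281 367
30 282 367
45 283 366
60 283 365
75 283 365
90 284 363
105 284 363
```

View pics/w3.png

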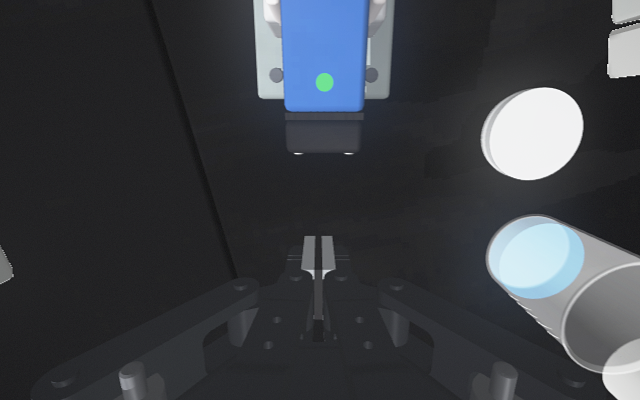

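Fingers at (318,240) face the black end face (324,138), with a 6 px offset. I'm shifting 2.5 mm right, lowering slightly and advancing.

Call:
carry_out(deltas=[{"linear": [0.01, 0.0025, 0.008], "turn": 0, "grip": 0}, {"linear": [0.008, 0, 0], "turn": 0, "grip": 0}, {"linear": [0.004, 0, 0], "turn": 0, "grip": 0}, {"linear": [0.002, 0, 0], "turn": 0, "grip": 0}, {"linear": [0, 0, 0], "turn": 0, "grip": 0}])

```text
time_s: 4.62
eef_pos: [0.4776, -0.3198, 0.0772]
tool_rot: [0.001, 0.776, 0.631, 0.0]
wrist_force: [0.7, -0.5, 0.3]
grip_width: -0.0001
grip_force: 0.0
```

Call:
carry_out(deltas=[{"linear": [0.002, 0, 0], "turn": 0, "grip": 0}, {"linear": [0.002, 0, 0], "turn": 0, "grip": 0}, {"linear": [0.002, 0, 0], "turn": 0, "grip": 0}, {"linear": [0.001, 0, 0], "turn": 0, "grip": 0}, {"linear": [0, 0, 0], "turn": 0, "grip": 0}])

```text
time_s: 5.03
eef_pos: [0.4784, -0.3133, 0.0763]
tool_rot: [-0.0, 0.776, 0.63, -0.0]
wrist_force: [-0.5, 0.2, -0.5]
grip_width: -0.0002
grip_force: 0.0
```

```bash
cat >> h.py <<'E'
def look(f=None):
    st(); im=snap('wrist',f); m,s=blue(im); h=cv2.cvtColor(im,cv2.COLOR_RGB2HSV)
    g=cv2.inRange(h,(50,120,120),(80,255,255)); g[240:]=0; g[:,:250]=0;g[:,400:]=0
    ys,xs=np.nonzero(g); bot=s[1]+s[3]
    rows=np.arange(max(2,bot-100),bot-6); W=[np.ptp(np.flatnonzero(m[r])) for r in rows]
    k=np.polyfit(rows,W,1); print('green',xs.mean().round(1),ys.mean().round(1),'bot',bot,'W@bot %.1f slope %.4f'%(np.polyval(k,bot),k[0]))
E
python3 -c "from h import *;look()"
```

```text
t 5.03 tcp [ 0.4784 -0.3133  0.0763] stand x,y -0.1466 0.0014 ang 78.1 F [-0.5  0.2 -0.5] g -0.000
green 315.1 159.3 bot 185 W@bot 78.3 slope -0.0765
```

Call:
carry_out(deltas=[{"linear": [0.002, 0, 0], "turn": 0, "grip": 0}, {"linear": [0.002, 0, 0], "turn": 0, "grip": 0}, {"linear": [0.002, 0, 0], "turn": 0, "grip": 0}, {"linear": [0.002, 0, 0], "turn": 0, "grip": 0}, {"linear": [0, 0, 0], "turn": 0, "grip": 0}])

```text
time_s: 5.5
eef_pos: [0.4801, -0.3052, 0.0763]
tool_rot: [-0.0, 0.776, 0.63, 0.0]
wrist_force: [-0.3, 0.1, -0.2]
grip_width: 0.0001
grip_force: 0.0
```

```bash
python3 -c "from h import *;look()"
```

```text
t 5.50 tcp [ 0.4801 -0.3052  0.0763] stand x,y -0.1383 0.0014 ang 78.2 F [-0.3  0.1 -0.2] g 0.000
green 314.9 178.9 bot 204 W@bot 77.3 slope -0.0730
```

Call:
carry_out(deltas=[{"linear": [0.002, 0, 0], "turn": 0, "grip": 0}, {"linear": [0.002, 0, 0], "turn": 0, "grip": 0}, {"linear": [0.002, 0, 0], "turn": 0, "grip": 0}, {"linear": [0.002, 0, 0], "turn": 0, "grip": 0}, {"linear": [0, 0, 0], "turn": 0, "grip": 0}])

```text
time_s: 5.97
eef_pos: [0.4821, -0.2982, 0.0768]
tool_rot: [0.001, 0.776, 0.63, -0.0]
wrist_force: [-0.5, -3.9, 2.2]
grip_width: 0.0001
grip_force: 2.0
```

```bash
python3 -c "from h import *;look()"
```

```text
t 5.97 tcp [ 0.4821 -0.2982  0.0768] stand x,y -0.1311 0.0009 ang 78.1 F [-0.5 -3.9  2.2] g 0.000
green 313.4 177.4 bot 206 W@bot 76.9 slope -0.0770
```

Call:
carry_out(deltas=[{"linear": [0.002, 0, 0], "turn": 0, "grip": 0}, {"linear": [0.002, 0, 0], "turn": 0, "grip": 0}, {"linear": [0.002, 0, 0], "turn": 0, "grip": 0}, {"linear": [0.002, 0, 0], "turn": 0, "grip": 0}, {"linear": [0, 0, 0], "turn": 0, "grip": 0}])

```text
time_s: 6.43
eef_pos: [0.4839, -0.2909, 0.0773]
tool_rot: [0.001, 0.776, 0.63, -0.0]
wrist_force: [-1.6, -4.6, 3.9]
grip_width: -0.0003
grip_force: 2.6
```

Call:
carry_out(deltas=[{"linear": [-0.004, 0, 0], "turn": 0, "grip": 0}, {"linear": [-0.004, 0, 0], "turn": 0, "grip": 0}, {"linear": [0, 0, 0], "turn": 0, "grip": 0}, {"linear": [0, 0, 0], "turn": 0, "grip": 0}, {"linear": [0, 0, 0], "turn": 0, "grip": 0}])

```text
time_s: 6.85
eef_pos: [0.4815, -0.2974, 0.0759]
tool_rot: [-0.001, 0.776, 0.63, 0.0]
wrist_force: [-0.4, -0.2, -0.1]
grip_width: -0.0
grip_force: 0.0
```

```bash
python3 -c "from h import *;look()"
```

```text
t 6.85 tcp [ 0.4815 -0.2974  0.0759] stand x,y -0.1304 0.0017 ang 78.1 F [-0.4 -0.2 -0.1] g -0.000
green 315.6 164.5 bot 193 W@bot 78.1 slope -0.0889
```

Call:
carry_out(deltas=[{"linear": [0.005, 0, 0], "turn": 0, "grip": 0}, {"linear": [0.003, 0, 0], "turn": 0, "grip": 0}, {"linear": [0.002, 0, 0], "turn": 0, "grip": 0}, {"linear": [0.002, 0, 0], "turn": 0, "grip": 0}, {"linear": [0.002, 0, 0], "turn": 0, "grip": 0}])

```text
time_s: 7.32
eef_pos: [0.4849, -0.2846, 0.0768]
tool_rot: [0.001, 0.776, 0.63, -0.0]
wrist_force: [-1.6, -4.3, 1.7]
grip_width: -0.0001
grip_force: 2.4
```

Call:
carry_out(deltas=[{"linear": [-0.004, 0, 0], "turn": 0, "grip": 0}, {"linear": [-0.004, 0, 0], "turn": 0, "grip": 0}, {"linear": [0, 0, 0], "turn": 0, "grip": 0}, {"linear": [0, 0, 0], "turn": 0, "grip": 0}, {"linear": [0, 0, 0], "turn": 0, "grip": 0}])

```text
time_s: 7.73
eef_pos: [0.4828, -0.2917, 0.0761]
tool_rot: [-0.0, 0.776, 0.63, 0.0]
wrist_force: [-1.0, 1.1, 0.1]
grip_width: 0.0002
grip_force: 0.0
```

```bash
python3 -c "from h import *;look()"
```

```text
t 7.73 tcp [ 0.4828 -0.2917  0.0761] stand x,y -0.1246 0.0015 ang 78.1 F [-1.   1.1  0.1] g 0.000
green 317.9 158.3 bot 191 W@bot 77.9 slope -0.1000
```

Call:
carry_out(deltas=[{"linear": [0.005, 0, 0], "turn": 0, "grip": 0}, {"linear": [0.003, 0, 0], "turn": 0, "grip": 0}, {"linear": [0.002, 0, 0], "turn": 0, "grip": 0}, {"linear": [0.002, 0, 0], "turn": 0, "grip": 0}, {"linear": [0.002, 0, 0], "turn": 0, "grip": 0}])

```text
time_s: 8.2
eef_pos: [0.4861, -0.2788, 0.0768]
tool_rot: [0.001, 0.776, 0.63, -0.0]
wrist_force: [-1.3, -4.7, 2.2]
grip_width: -0.0
grip_force: 2.3
```

Call:
carry_out(deltas=[{"linear": [-0.004, 0, 0], "turn": 0, "grip": 0}, {"linear": [-0.004, 0, 0], "turn": 0, "grip": 0}, {"linear": [0, 0, 0], "turn": 0, "grip": 0}, {"linear": [0, 0, 0], "turn": 0, "grip": 0}, {"linear": [0, 0, 0], "turn": 0, "grip": 0}])

```text
time_s: 8.62
eef_pos: [0.484, -0.2859, 0.0761]
tool_rot: [-0.0, 0.776, 0.63, 0.0]
wrist_force: [0.1, 0.5, -0.0]
grip_width: -0.0002
grip_force: 0.0
```

```bash
python3 -c "from h import *;look('w4.png')
im=cv2.imread('pics/w4.png');cv2.imwrite('pics/c4.png',cv2.resize(im[0:260,200:440],None,fx=2,fy=2))"
```

```text
t 8.62 tcp [ 0.484  -0.2859  0.0761] stand x,y -0.1186 0.0014 ang 78.1 F [ 0.1  0.5 -0. ] g -0.000
green 317.1 158.1 bot 191 W@bot 78.0 slope -0.1056
```

View pics/c4.png

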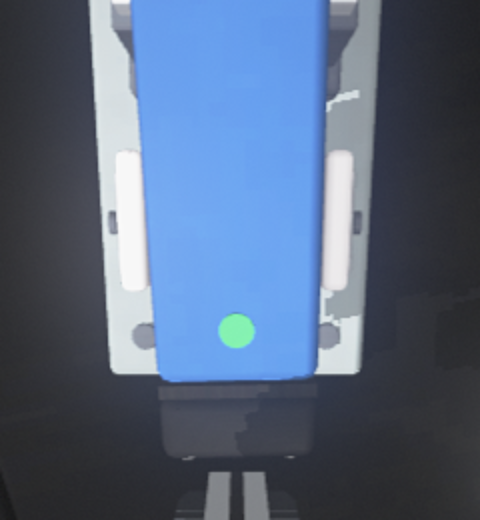

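Housing still dipped (widens away from the camera: 160 px near vs 195 px far in the crop), black end clear of the fingers. I'm continuing to push.

Call:
carry_out(deltas=[{"linear": [0.005, 0, 0], "turn": 0, "grip": 0}, {"linear": [0.003, 0, 0], "turn": 0, "grip": 0}, {"linear": [0.002, 0, 0], "turn": 0, "grip": 0}, {"linear": [0.002, 0, 0], "turn": 0, "grip": 0}, {"linear": [0.002, 0, 0], "turn": 0, "grip": 0}])

```text
time_s: 9.08
eef_pos: [0.4874, -0.2729, 0.0768]
tool_rot: [0.001, 0.776, 0.63, -0.0]
wrist_force: [-1.0, -5.0, 1.9]
grip_width: 0.0
grip_force: 2.4
```

Call:
carry_out(deltas=[{"linear": [-0.004, 0, 0], "turn": 0, "grip": 0}, {"linear": [-0.004, 0, 0], "turn": 0, "grip": 0}, {"linear": [0, 0, 0], "turn": 0, "grip": 0}, {"linear": [0, 0, 0], "turn": 0, "grip": 0}, {"linear": [0, 0, 0], "turn": 0, "grip": 0}])

```text
time_s: 9.5
eef_pos: [0.4853, -0.28, 0.0761]
tool_rot: [-0.0, 0.776, 0.63, 0.0]
wrist_force: [-0.3, 0.7, 0.3]
grip_width: 0.0002
grip_force: 0.0
```

```bash
python3 -c "from h import *;look()"
```

```text
t 9.50 tcp [ 0.4853 -0.28    0.0761] stand x,y -0.1126 0.0014 ang 78.1 F [-0.3  0.7  0.3] g 0.000
green 320.2 157.8 bot 192 W@bot 78.4 slope -0.1066
```

Call:
carry_out(deltas=[{"linear": [0.005, 0, 0], "turn": 0, "grip": 0}, {"linear": [0.003, 0, 0], "turn": 0, "grip": 0}, {"linear": [0.002, 0, 0], "turn": 0, "grip": 0}, {"linear": [0.002, 0, 0], "turn": 0, "grip": 0}, {"linear": [0.002, 0, 0], "turn": 0, "grip": 0}])

```text
time_s: 9.97
eef_pos: [0.4886, -0.267, 0.0768]
tool_rot: [0.001, 0.776, 0.63, -0.0]
wrist_force: [-0.6, -5.9, 0.9]
grip_width: -0.0001
grip_force: 2.4
```

Call:
carry_out(deltas=[{"linear": [-0.004, 0, 0], "turn": 0, "grip": 0}, {"linear": [-0.004, 0, 0], "turn": 0, "grip": 0}, {"linear": [0, 0, 0], "turn": 0, "grip": 0}, {"linear": [0, 0, 0], "turn": 0, "grip": 0}, {"linear": [0, 0, 0], "turn": 0, "grip": 0}])

```text
time_s: 10.38
eef_pos: [0.4865, -0.2742, 0.0761]
tool_rot: [-0.0, 0.776, 0.63, 0.0]
wrist_force: [-0.5, -0.4, -0.1]
grip_width: -0.0
grip_force: 0.0
```

```bash
python3 -c "from h import *;look()"
```

```text
t 10.38 tcp [ 0.4865 -0.2742  0.0761] stand x,y -0.1066 0.0014 ang 78.1 F [-0.5 -0.4 -0.1] g -0.000
green 320.6 158.0 bot 192 W@bot 78.8 slope -0.1084
```

Call:
carry_out(deltas=[{"linear": [0.005, 0, 0], "turn": 0, "grip": 0}, {"linear": [0.003, 0, 0], "turn": 0, "grip": 0}, {"linear": [0.002, 0, 0], "turn": 0, "grip": 0}, {"linear": [0.002, 0, 0], "turn": 0, "grip": 0}, {"linear": [0.002, 0, 0], "turn": 0, "grip": 0}])

```text
time_s: 10.85
eef_pos: [0.4899, -0.2613, 0.077]
tool_rot: [0.001, 0.776, 0.63, -0.0]
wrist_force: [-1.2, -4.3, 1.6]
grip_width: 0.0004
grip_force: 2.4
```

Call:
carry_out(deltas=[{"linear": [-0.004, 0, 0], "turn": 0, "grip": 0}, {"linear": [-0.004, 0, 0], "turn": 0, "grip": 0}, {"linear": [0, 0, 0], "turn": 0, "grip": 0}, {"linear": [0, 0, 0], "turn": 0, "grip": 0}, {"linear": [0, 0, 0], "turn": 0, "grip": 0}])

```text
time_s: 11.27
eef_pos: [0.4877, -0.2683, 0.076]
tool_rot: [-0.0, 0.776, 0.63, 0.0]
wrist_force: [-0.3, 0.5, -0.2]
grip_width: -0.0002
grip_force: 0.0
```

```bash
python3 -c "from h import *;look()"
```

```text
t 11.27 tcp [ 0.4877 -0.2683  0.076 ] stand x,y -0.1006 0.0014 ang 78.1 F [-0.3  0.5 -0.2] g -0.000
green 323.7 153.1 bot 190 W@bot 82.9 slope -0.0890
```

Width at the near end jumped, so it's starting to tip up; I'll let it settle.

Call:
carry_out(deltas=[{"linear": [0, 0, 0], "turn": 0, "grip": 0}, {"linear": [0, 0, 0], "turn": 0, "grip": 0}, {"linear": [0, 0, 0], "turn": 0, "grip": 0}, {"linear": [0, 0, 0], "turn": 0, "grip": 0}, {"linear": [0, 0, 0], "turn": 0, "grip": 0}])

```text
time_s: 11.73
eef_pos: [0.4879, -0.2684, 0.0764]
tool_rot: [-0.0, 0.776, 0.63, 0.0]
wrist_force: [-0.2, 0.4, 0.5]
grip_width: -0.0001
grip_force: 0.0
```

```bash
python3 -c "from h import *;look()"
```

```text
t 11.73 tcp [ 0.4879 -0.2684  0.0764] stand x,y -0.1007 0.0011 ang 78.1 F [-0.2  0.4  0.5] g -0.000
green 322.7 150.5 bot 189 W@bot 83.9 slope -0.0802
```

Call:
carry_out(deltas=[{"linear": [0.005, 0, 0], "turn": 0, "grip": 0}, {"linear": [0.003, 0, 0], "turn": 0, "grip": 0}, {"linear": [0.002, 0, 0], "turn": 0, "grip": 0}, {"linear": [0.002, 0, 0], "turn": 0, "grip": 0}, {"linear": [0, 0, 0], "turn": 0, "grip": 0}])

```text
time_s: 12.2
eef_pos: [0.4906, -0.2568, 0.0766]
tool_rot: [0.0, 0.776, 0.63, -0.0]
wrist_force: [-0.4, -1.9, 0.2]
grip_width: 0.0003
grip_force: 0.7
```

Call:
carry_out(deltas=[{"linear": [-0.004, 0, 0], "turn": 0, "grip": 0}, {"linear": [-0.006, 0, 0], "turn": 0, "grip": 0}, {"linear": [0, 0, 0], "turn": 0, "grip": 0}, {"linear": [0, 0, 0], "turn": 0, "grip": 0}, {"linear": [0, 0, 0], "turn": 0, "grip": 0}])

```text
time_s: 12.62
eef_pos: [0.4882, -0.2666, 0.0762]
tool_rot: [-0.0, 0.777, 0.63, 0.0]
wrist_force: [0.0, 0.4, -0.1]
grip_width: 0.0
grip_force: 0.0
```

Call:
carry_out(deltas=[{"linear": [0, 0, 0], "turn": 0, "grip": 0}, {"linear": [0, 0, 0], "turn": 0, "grip": 0}, {"linear": [0, 0, 0], "turn": 0, "grip": 0}, {"linear": [0, 0, 0], "turn": 0, "grip": 0}, {"linear": [0, 0, 0], "turn": 0, "grip": 0}])

```text
time_s: 13.03
eef_pos: [0.4883, -0.2664, 0.0764]
tool_rot: [-0.0, 0.776, 0.63, 0.0]
wrist_force: [0.7, -0.3, 0.2]
grip_width: 0.0001
grip_force: 0.0
```

```bash
python3 -c "from h import *;look()"
```

```text
t 13.03 tcp [ 0.4883 -0.2664  0.0764] stand x,y -0.0987 0.0012 ang 78.1 F [ 0.7 -0.3  0.2] g 0.000
green 324.7 157.3 bot 191 W@bot 83.5 slope -0.0838
```

```bash
cat >> h.py <<'E'
def tilt(f=None):
    st(); P=viewer.camera_params('wrist'); im=snap('wrist',f); m,s=blue(im); bot=s[1]+s[3]; pts=[]
    K,R,t=[np.array(P[k],float) for k in('intrinsics','R','t')]
    for r in range(2,bot-8):
        c=np.flatnonzero(m[r]); d=K[0,0]*.034/(c[-1]-c[0]+1)
        X=R.T@(d*np.linalg.solve(K,[(c[0]+c[-1])/2,r,1])-t); pts.append([(X[:2]-O)@u,(X[:2]-O)@v,X[2]])
    p=np.array(pts); k=np.polyfit(p[:,0],p[:,2],1); print('bot',bot,'tilt(rad, + = black end dips) %.4f  top z at x=0: %.4f'%(k[0],k[1]),'x span',p[[0,-1],0].round(3),'y',p[[0,-1],1].round(4))
E
python3 - <<'E'
from h import *
tilt('w5.png')
# reference dipped image w4 at its pose: TCP moved, approximate pose by offset
P=viewer.camera_params('wrist');K,R,t=[np.array(P[k],float) for k in('intrinsics','R','t')]
t4=t+R@np.append(0.0199*u,0)
im=cv2.imread('pics/w4.png')[:,:,::-1].copy();m,s=blue(im);p=[]
for r in range(2,s[1]+s[3]-8):
    c=np.flatnonzero(m[r]); d=K[0,0]*.034/(c[-1]-c[0]+1); X=R.T@(d*np.linalg.solve(K,[(c[0]+c[-1])/2,r,1])-t4); p.append([(X[:2]-O)@u,X[2]])
p=np.array(p);print('w4',np.polyfit(p[:,0],p[:,1],1))
E
```

```text
t 13.08 tcp [ 0.4883 -0.2665  0.0763] stand x,y -0.0987 0.0012 ang 78.1 F [-0.5  0.1  0.9] g -0.000
bot 191 tilt(rad, + = black end dips) 0.0008  top z at x=0: 0.0997 x span [ 0.006 -0.057] y [ 0.0008 -0.0008]
w4 [0.12515793 0.10109656]
```

The housing is level (tilt 0.001 rad). Before swinging to the saddle, I'm backing off and working out the arch's height.

Call:
carry_out(deltas=[{"linear": [-0.02, 0, 0], "turn": 0, "grip": 0}, {"linear": [-0.02, 0, -0.02], "turn": 0, "grip": 0}, {"linear": [0, 0, -0.04], "turn": 0, "grip": 0}, {"linear": [0, 0, -0.04], "turn": 0, "grip": 0}, {"linear": [0, 0, -0.04], "turn": 0, "grip": 0}])

```text
time_s: 13.55
eef_pos: [0.4794, -0.3056, 0.2174]
tool_rot: [-0.001, 0.777, 0.63, -0.0]
wrist_force: [1.0, -1.0, -1.0]
grip_width: 0.0001
grip_force: 0.0
```

Run:
```python
from h import *
np.set_printoptions(precision=3,suppress=True)
st();print(robot.observe()['q'])
P=np.load('P2.npy',allow_pickle=True).item();K,R,t=[np.array(P[k],float) for k in('intrinsics','R','t')]
print(tri(ray('',(213,90),P),ray('scene',(375,172))))
for h in (0,.2,.35,.5):
    X=np.array([.316,-.117,h]);Y=np.array([.321,.2055,h])
    w=K@(R@X+t); print(h,proj('scene',X),proj('top',X),w[:2]/w[2],proj('scene',Y),proj('top',Y))
a=snap('scene');b=snap('top')
A=cv2.resize(a[0:260,300:440],(420,590));B=cv2.resize(b[170:370,200:420],(370,336));
c=np.zeros((590,800,3),np.uint8);c[:,:420]=A;c[:336,425:795]=B;cv2.imwrite('pics/c5.png',c[:,:,::-1])
```

```text
t 13.55 tcp [ 0.479 -0.306  0.217] stand x,y -0.1389 0.0020 ang 78.1 F [ 1. -1. -1.] g 0.000
[-0.706  0.098  1.691  0.     1.355 -0.499]
(array([ 0.318, -0.131, -0.017]), [np.float64(0.007227822550394285), np.float64(0.0072278225503942485)])
0 [374.893 171.903] [357.901 276.177] [199.692  80.036] [394.988 245.006] [256.287 275.588]
0.2 [380.985 130.01 ] [365.167 280.063] [103.589  53.515] [404.749 205.242] [246.033 279.368]
0.35 [386.515  91.986] [372.507 283.988] [-237.576  -40.634] [413.908 167.934] [235.679 283.185]
0.5 [393.139  46.432] [382.409 289.284] [1240.802  367.343] [425.275 121.631] [221.715 288.333]
```

View pics/c5.png

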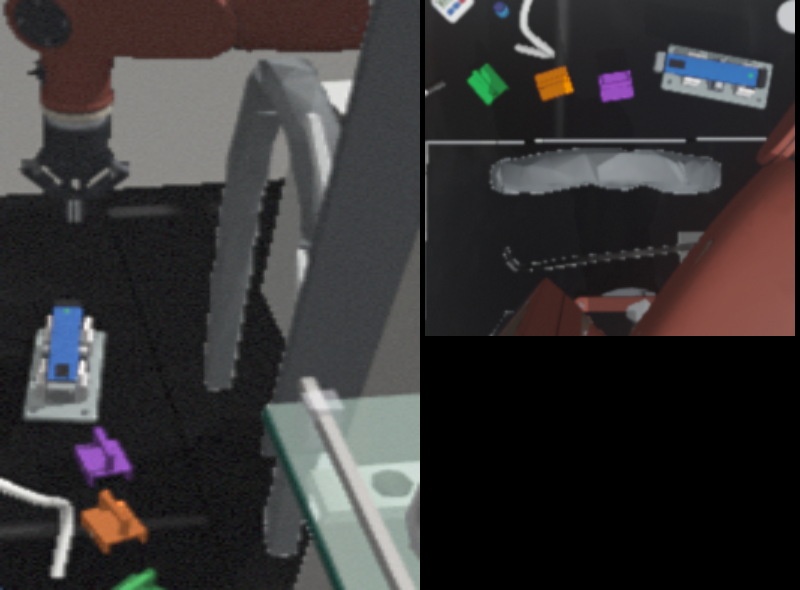

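Run:
```python
from h import *
from scipy.optimize import least_squares
np.set_printoptions(precision=4,suppress=True)
for s,tp in(((383,36),(374,272)),((388,32),(370,272)),((395,27),(340,268)),((395,27),(300,268)),((395,27),(360,268))): print(s,tp,tri(ray('scene',s),ray('top',tp)))
o=robot.observe()
D=[(.2204,1.5265,np.hypot(.2655,.5658),.2313),(.0452,1.6255,np.hypot(.4403,.3521),.2816),(-.0696,1.6798,np.hypot(.4575,.2545),.3138),(o['q'][1],o['q'][2],np.hypot(*o['eef_pos'][:2]),o['eef_pos'][2])]
def f(p):
    L1,L2,a,c=p
    return np.concatenate([[a+L1*np.sin(A)+L2*np.sin(A+B)-r,c+L1*np.cos(A)+L2*np.cos(A+B)-z] for A,B,r,z in D])
s=least_squares(f,[.4,.4,0,.0]);print(s.x,f(s.x))
L1,L2,a,c=s.x
for r,z in((.52,.05),(.52,.2),(.537,.13),(.537,.25)):
    q=least_squares(lambda q:[a+L1*np.sin(q[0])+L2*np.sin(q[0]+q[1])-r,c+L1*np.cos(q[0])+L2*np.cos(q[0]+q[1])-z],[0,1.7]).x
    print(r,z,q,'forearm tilt below horiz deg',np.degrees(q.sum()-np.pi/2),'elbow r',a+L1*np.sin(q[0]))
a_=snap('top'); 
print([np.round(proj('top',(0.479,-.306,.217)),0),np.round(proj('scene',(0.479,-.306,.217)),1)],[ (h,np.round(proj('scene',(0.479,-.306,h)),1)) for h in(.45,.5,.55,.6,.65)])
```

```text
(383, 36) (374, 272) (array([ 0.3535, -0.0954,  0.5449]), [np.float64(0.0012569474933197488), np.float64(0.0012569474933196946)])
(388, 32) (370, 272) (array([ 0.3498, -0.0842,  0.5622]), [np.float64(0.0035023336252408594), np.float64(0.003502333625240991)])
(395, 27) (340, 268) (array([ 0.356 , -0.0246,  0.6074]), [np.float64(0.006929096047245177), np.float64(0.006929096047245316)])
(395, 27) (300, 268) (array([0.3673, 0.0419, 0.6421]), [np.float64(0.002957184906832821), np.float64(0.002957184906832808)])
(395, 27) (360, 268) (array([ 0.35  , -0.0601,  0.5891]), [np.float64(0.012232118478504602), np.float64(0.0122321184785046)])
[ 0.3806  0.5429  0.0071 -0.0445] [-0.0002  0.0005  0.0007 -0.0001 -0.0004 -0.     -0.0001 -0.0003]
0.52 0.05 [0.1304 1.9884] forearm tilt below horiz deg 31.39976071993 elbow r 0.05664556232629424
0.52 0.2 [-0.0334  1.8572] forearm tilt below horiz deg 14.49248367666648 elbow r -0.005580409775726668
0.537 0.13 [0.0716 1.8866] forearm tilt below horiz deg 22.19719012670615 elbow r 0.034377616774315764
0.537 0.25 [-0.0161  1.746 ] forearm tilt below horiz deg 9.116811670391721 elbow r 0.0010039210488210328
[array([434., 219.]), array([324.4,  95.2])] [(0.45, array([325. ,  32.8])), (0.5, array([325.2,  17.1])), (0.55, array([325.4,   0.4])), (0.6, array([325.5, -17.3])), (0.65, array([325.7, -36.2]))]
```

The picture shows the housing level; the arch's top (crop 285,62) works out to about z≈0.55–0.6 at x≈0.35. I'll traverse with the arm raised above it, watching joint torques.

Call:
carry_out(deltas=[{"linear": [0, 0, -0.04], "turn": 0, "grip": 0}, {"linear": [0, 0, -0.04], "turn": 0, "grip": 0}, {"linear": [0, 0, -0.04], "turn": 0, "grip": 0}, {"linear": [0, 0, -0.04], "turn": 0, "grip": 0}, {"linear": [0, 0, -0.04], "turn": 0, "grip": 0}])

```text
time_s: 14.12
eef_pos: [0.4796, -0.3051, 0.4164]
tool_rot: [-0.001, 0.776, 0.63, -0.0]
wrist_force: [0.2, -1.1, -0.5]
grip_width: 0.0002
grip_force: 0.0
```

Call:
carry_out(deltas=[{"linear": [0.01, -0.002, -0.03], "turn": 0, "grip": 1}, {"linear": [0.02, -0.005, 0], "turn": 0, "grip": 1}, {"linear": [0.02, -0.005, 0], "turn": 0, "grip": 1}, {"linear": [0.02, -0.005, 0], "turn": 0, "grip": 1}, {"linear": [0, 0, 0], "turn": 0, "grip": 1}])

```text
time_s: 14.53
eef_pos: [0.4779, -0.2307, 0.4455]
tool_rot: [-0.001, 0.776, 0.631, 0.0]
wrist_force: [-1.0, -0.8, 0.5]
grip_width: 0.0607
grip_force: 0.0
```

Run:
```python
from h import *
np.set_printoptions(precision=3,suppress=True)
st();o=robot.observe();print(o['q'],o['joint_torque'])
a=snap('scene','s6.png');b=snap('top','t6.png')
A=cv2.resize(a[0:180,280:440],(480,540));B=cv2.resize(b[190:390,200:420],(320,291))
c=np.zeros((540,800,3),np.uint8);c[:,:480]=A;c[:291,480:]=B;cv2.imwrite('pics/c6.png',c[:,:,::-1])
```

```text
t 14.53 tcp [ 0.478 -0.231  0.446] stand x,y -0.0658 0.0185 ang 78.3 F [-1.  -0.8  0.5] g 0.061
[-0.599 -0.053  1.424  0.001  1.772 -0.395] [  0.434 -37.755 -39.405   0.049   0.119   0.376]
```

View pics/c6.png

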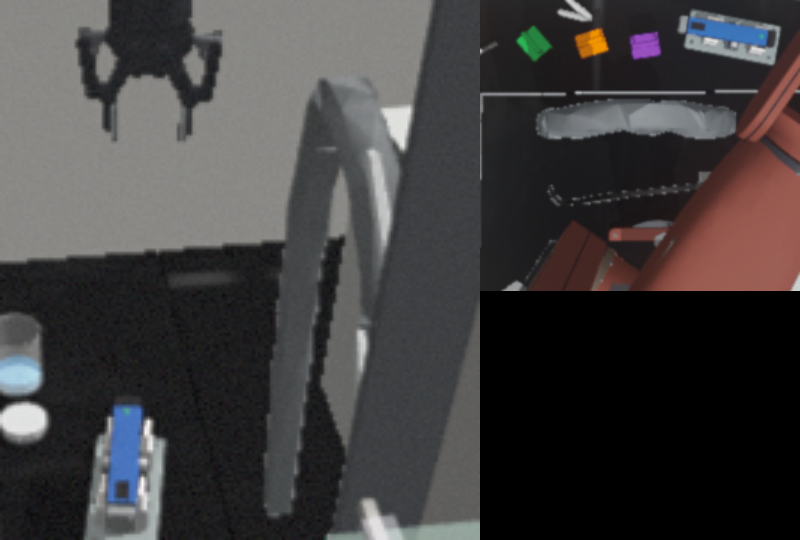

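The view shows the arm high at the left, and the arch top at crop (345,80). I'm traversing in steps with torque checks.

Call:
carry_out(deltas=[{"linear": [0.015, -0.002, 0], "turn": 0, "grip": 1}, {"linear": [0.015, -0.002, 0], "turn": 0, "grip": 1}, {"linear": [0.015, -0.002, 0], "turn": 0, "grip": 1}, {"linear": [0.015, -0.002, 0], "turn": 0, "grip": 1}, {"linear": [0, 0, 0], "turn": 0, "grip": 1}])

```text
time_s: 15.05
eef_pos: [0.4826, -0.1722, 0.4455]
tool_rot: [-0.001, 0.776, 0.631, 0.0]
wrist_force: [-0.5, 0.3, 1.1]
grip_width: 0.0853
grip_force: 0.0
```

```bash
cat >> h.py <<'E'
def tq():
    st();o=robot.observe();print('q',np.round(o['q'],3),'tau',np.round(o['joint_torque'],2))
E
python3 -c "from h import *;tq()"
```

```text
t 15.05 tcp [ 0.4826 -0.1722  0.4455] stand x,y -0.0076 0.0258 ang 78.2 F [-0.5  0.3  1.1] g 0.085
q [-4.970e-01 -9.800e-02  1.467e+00  1.000e-03  1.775e+00 -2.910e-01] tau [  0.61 -35.41 -39.63   0.08   0.07   0.36]
```

Call:
carry_out(deltas=[{"linear": [0.015, -0.003, 0], "turn": 0, "grip": 1}, {"linear": [0.015, -0.003, 0], "turn": 0, "grip": 1}, {"linear": [0.015, -0.003, 0], "turn": 0, "grip": 1}, {"linear": [0.015, -0.003, 0], "turn": 0, "grip": 1}, {"linear": [0, 0, 0], "turn": 0, "grip": 1}])

```text
time_s: 15.47
eef_pos: [0.4831, -0.1113, 0.4458]
tool_rot: [-0.001, 0.776, 0.631, -0.0]
wrist_force: [0.6, -1.1, 1.0]
grip_width: 0.0857
grip_force: 0.0
```

```bash
python3 -c "from h import *;tq()"
```

```text
t 15.47 tcp [ 0.4831 -0.1113  0.4458] stand x,y 0.0522 0.0375 ang 78.2 F [ 0.6 -1.1  1. ] g 0.086
q [-0.386 -0.139  1.503  0.     1.778 -0.18 ] tau [  0.66 -33.41 -39.67   0.1    0.06   0.38]
```

Call:
carry_out(deltas=[{"linear": [0.03, -0.004, 0], "turn": 0, "grip": 1}, {"linear": [0.035, -0.005, 0], "turn": 0, "grip": 1}, {"linear": [0.035, -0.005, 0], "turn": 0, "grip": 1}, {"linear": [0.035, -0.005, 0], "turn": 0, "grip": 1}, {"linear": [0.035, -0.005, 0], "turn": 0, "grip": 1}])

```text
time_s: 15.88
eef_pos: [0.4949, 0.0592, 0.4457]
tool_rot: [0.0, 0.777, 0.63, -0.0]
wrist_force: [0.5, 0.3, -0.4]
grip_width: 0.0855
grip_force: 0.0
```

Call:
carry_out(deltas=[{"linear": [0, 0, 0.01], "turn": 0, "grip": 1}, {"linear": [0, 0, 0.01], "turn": 0, "grip": 1}, {"linear": [0, 0, 0], "turn": 0, "grip": 1}])

```text
time_s: 16.13
eef_pos: [0.494, 0.0581, 0.423]
tool_rot: [-0.001, 0.776, 0.63, -0.002]
wrist_force: [0.1, -0.1, -0.2]
grip_width: 0.0855
grip_force: 0.0
```

```bash
cat >> h.py <<'E'
def orange():
    P=viewer.camera_params('wrist'); im=snap('wrist'); h=cv2.cvtColor(im,cv2.COLOR_RGB2HSV)
    m=cv2.inRange(h,(5,150,90),(20,255,255)); m[235:]=0
    n,lab,s,c=cv2.connectedComponentsWithStats(m)
    for k in range(1,n):
        if s[k,4]>150:
            r=cv2.minAreaRect(np.argwhere(lab==k)[:,::-1].astype(np.float32)); print('comp',s[k],np.round(c[k],1),np.round(r[0],1),np.round(r[1],1),round(r[2],1))
    return P,im,m
E
python3 - <<'E'
from h import *
tq();P,im,m=orange();np.save('P6.npy',P,allow_pickle=True);cv2.imwrite('pics/w6.png',im[:,:,::-1])
for l in('handle','saddle'): 
    for r in viewer.tip_of(l,'wrist'): print(l,np.round(r['location'],1),round(r['p'],2),atz('',r['location'],.058 if l=='handle' else 0,P).round(4))
E
```

```text
t 16.13 tcp [0.494  0.0581 0.423 ] stand x,y 0.2204 0.0608 ang 78.1 F [ 0.1 -0.1 -0.2] g 0.086
q [-4.100e-02 -1.370e-01  1.543e+00 -1.000e-03  1.740e+00  1.660e-01] tau [ 1.140e+00 -3.626e+01 -4.243e+01  9.000e-02 -1.800e-01  1.000e-02]
comp [289  81  43  47 246] [315.6 101.7] [310.6 104. ] [38.2 30.1] 61.1
handle [325.1 177.6] 0.94 [0.4969 0.0184 0.058 ]
handle [291.2  18.9] 0.75 [0.4956 0.2622 0.058 ]
saddle [309.8 105.4] 0.75 [0.495  0.1388 0.    ]
saddle [295.9  25.5] 0.67 [0.4994 0.2668 0.    ]
saddle [318.6 170.5] 0.6 [0.4863 0.0219 0.    ]
```

Call:
carry_out(deltas=[{"linear": [0, 0, 0.006], "turn": 0, "grip": 1}, {"linear": [0, 0, 0.006], "turn": 0, "grip": 1}, {"linear": [0, 0, 0.006], "turn": 0, "grip": 1}, {"linear": [0, 0, 0.006], "turn": 0, "grip": 1}, {"linear": [0, 0, 0], "turn": 0, "grip": 1}])

```text
time_s: 16.7
eef_pos: [0.4938, 0.059, 0.4004]
tool_rot: [-0.001, 0.776, 0.63, -0.001]
wrist_force: [-0.4, 0.7, -0.9]
grip_width: 0.0854
grip_force: 0.0
```

```bash
python3 -c "from h import *;tq()"
```

```text
t 16.70 tcp [0.4938 0.059  0.4004] stand x,y 0.2213 0.0612 ang 78.1 F [-0.4  0.7 -0.9] g 0.085
q [-0.04  -0.141  1.588  0.     1.697  0.168] tau [-4.000e-02 -3.474e+01 -4.139e+01 -1.000e-02 -1.300e-01 -0.000e+00]
```

Call:
carry_out(deltas=[{"linear": [0, 0, 0.006], "turn": 0, "grip": 1}, {"linear": [0, 0, 0.006], "turn": 0, "grip": 1}, {"linear": [0, 0, 0.006], "turn": 0, "grip": 1}, {"linear": [0, 0, 0.006], "turn": 0, "grip": 1}, {"linear": [0, 0, 0], "turn": 0, "grip": 1}])

```text
time_s: 17.12
eef_pos: [0.4938, 0.0593, 0.3765]
tool_rot: [-0.001, 0.776, 0.63, -0.001]
wrist_force: [-0.2, 0.6, 0.3]
grip_width: 0.0852
grip_force: 0.0
```

```bash
python3 -c "from h import *;tq()"
```

```text
t 17.12 tcp [0.4938 0.0593 0.3765] stand x,y 0.2215 0.0612 ang 78.1 F [-0.2  0.6  0.3] g 0.085
q [-0.039 -0.142  1.632 -0.     1.654  0.168] tau [ 4.000e-02 -3.464e+01 -4.138e+01 -0.000e+00 -1.500e-01 -0.000e+00]
```

Call:
carry_out(deltas=[{"linear": [0, 0, 0.006], "turn": 0, "grip": 1}, {"linear": [0, 0, 0.006], "turn": 0, "grip": 1}, {"linear": [0, 0, 0.006], "turn": 0, "grip": 1}, {"linear": [0, 0, 0.006], "turn": 0, "grip": 1}, {"linear": [0, 0, 0], "turn": 0, "grip": 1}])

```text
time_s: 17.53
eef_pos: [0.4938, 0.0592, 0.3525]
tool_rot: [-0.001, 0.776, 0.63, -0.001]
wrist_force: [0.7, -0.3, -0.2]
grip_width: 0.0855
grip_force: 0.0
```

```bash
python3 -c "from h import *;tq()"
```

```text
t 17.53 tcp [0.4938 0.0592 0.3525] stand x,y 0.2214 0.0613 ang 78.1 F [ 0.7 -0.3 -0.2] g 0.085
q [-0.039 -0.14   1.674 -0.     1.61   0.168] tau [ 4.000e-02 -3.460e+01 -4.133e+01  0.000e+00 -1.600e-01 -0.000e+00]
```

Call:
carry_out(deltas=[{"linear": [0, 0, 0.006], "turn": 0, "grip": 1}, {"linear": [0, 0, 0.006], "turn": 0, "grip": 1}, {"linear": [0, 0, 0.006], "turn": 0, "grip": 1}, {"linear": [0, 0, 0.006], "turn": 0, "grip": 1}, {"linear": [0, 0, 0], "turn": 0, "grip": 1}])

```text
time_s: 17.95
eef_pos: [0.4938, 0.0592, 0.3285]
tool_rot: [-0.001, 0.776, 0.63, -0.001]
wrist_force: [0.8, 0.7, -0.2]
grip_width: 0.0855
grip_force: 0.0
```

```bash
python3 -c "from h import *;tq()"
```

```text
t 17.95 tcp [0.4938 0.0592 0.3285] stand x,y 0.2214 0.0613 ang 78.1 F [ 0.8  0.7 -0.2] g 0.085
q [-0.039 -0.135  1.713  0.     1.566  0.168] tau [ 2.000e-02 -3.462e+01 -4.119e+01  0.000e+00 -1.800e-01 -0.000e+00]
```

Call:
carry_out(deltas=[{"linear": [0, 0, 0.006], "turn": 0, "grip": 1}, {"linear": [0, 0, 0.006], "turn": 0, "grip": 1}, {"linear": [0, 0, 0.006], "turn": 0, "grip": 1}, {"linear": [0, 0, 0.006], "turn": 0, "grip": 1}, {"linear": [0, 0, 0], "turn": 0, "grip": 1}])

```text
time_s: 18.37
eef_pos: [0.4937, 0.0592, 0.3045]
tool_rot: [-0.001, 0.776, 0.63, -0.001]
wrist_force: [-0.2, -0.4, 0.8]
grip_width: 0.0859
grip_force: 0.0
```

```bash
python3 -c "from h import *;tq()"
```

```text
t 18.37 tcp [0.4937 0.0592 0.3045] stand x,y 0.2214 0.0614 ang 78.1 F [-0.2 -0.4  0.8] g 0.086
q [-0.039 -0.128  1.751  0.     1.521  0.168] tau [ 1.000e-02 -3.469e+01 -4.098e+01  0.000e+00 -1.900e-01 -0.000e+00]
```

Call:
carry_out(deltas=[{"linear": [0, 0, 0.006], "turn": 0, "grip": 1}, {"linear": [0, 0, 0.006], "turn": 0, "grip": 1}, {"linear": [0, 0, 0.006], "turn": 0, "grip": 1}, {"linear": [0, 0, 0.006], "turn": 0, "grip": 1}, {"linear": [0, 0, 0], "turn": 0, "grip": 1}])

```text
time_s: 18.78
eef_pos: [0.4936, 0.0592, 0.2805]
tool_rot: [-0.001, 0.776, 0.63, -0.001]
wrist_force: [-0.9, 0.6, -1.2]
grip_width: 0.0853
grip_force: 0.0
```

```bash
python3 -c "
from h import *
tq();orange()
for l in('handle','saddle'): 
    for r in viewer.tip_of(l,'wrist'): print(l,np.round(r['location'],1),round(r['p'],2),atz('wrist',r['location'],.058 if l=='handle' else 0).round(4))
"
```

```text
t 18.78 tcp [0.4936 0.0592 0.2805] stand x,y 0.2214 0.0615 ang 78.1 F [-0.9  0.6 -1.2] g 0.085
q [-0.039 -0.118  1.786 -0.     1.476  0.168] tau [ -0.   -34.81 -40.67   0.    -0.2    0.  ]
comp [279  71  58  64 562] [311.7  99.5] [307.4 101.8] [52.9 41.3] 60.5
handle [308.9 104.5] 0.97 [0.5002 0.1364 0.058 ]
handle [325.1 199.6] 0.94 [0.4958 0.0221 0.058 ]
saddle [322.5 190. ] 0.85 [0.4934 0.0202 0.    ]
saddle [308.1 103.1] 0.6 [0.4987 0.14   0.    ]
```

Run:
```python
from h import *
a=atz('scene',(334.5,220),.064);b=atz('scene',(344.5,228),.064);d=b-a;print(a,b,np.degrees(np.arctan2(d[1],d[0])),np.linalg.norm(d))
P=viewer.camera_params('wrist');im=snap('wrist','w7.png');h=cv2.cvtColor(im,cv2.COLOR_RGB2HSV)
m=cv2.inRange(h,(3,130,40),(22,255,255));m[235:]=0
n,lab,s,c=cv2.connectedComponentsWithStats(m);k=1+np.argmax(s[1:,4]);print(s[k],c[k])
x,y,w,hh=s[k][:4]
g=h[y:y+hh,x:x+w,2]*(lab[y:y+hh,x:x+w]==k)
for r in g[::3]: print(' '.join('%3d'%q for q in r[::3]))
```

```text
[0.50548219 0.13009658 0.064     ] [0.47953204 0.16469123 0.064     ] 126.87431097539691 0.04324580028169971
[ 278   71   58   64 2075] [306.50987952 102.62843373]
  0   0   0   0   0   0   0   0   0   0   0 128   0   0   0   0   0   0   0   0
  0   0   0   0   0   0   0   0   0   0 253 248 190   0   0   0   0   0   0   0
  0   0   0   0   0   0   0   0 255 248 240 236 240   0   0   0   0   0   0   0
  0   0   0   0   0 255 250 251 241 236 237 237 238 185   0   0   0   0   0   0
  0   0   0   0 165 247 247 222 237 237 237 237 236 252   0   0   0   0   0   0
  0   0   0 255 248 247 247 248 224 248 248 247 247 247 221   0   0   0   0   0
  0 139 250 247 247 247 247 247 229 248 247 247 247 247 250   0   0   0   0   0
255 248 247 247 247 247 247 247 248 248 247 247 247 247 247 183   0   0   0   0
  0 249 247 247 247 247 247 247 247 237 248 247 247 247 247 249   0   0   0   0
  0 200 247 247 247 247 247 247 247 248 235 247 247 247 247 247 248   0   0   0
  0   0   0 247 247 247 247 247 247 247 243 248 247 247 247 247 249   0   0   0
  0   0 161 248 247 247 247 247 247 247 248 238 247 247 247 247 247 250   0   0
  0   0   0 254 247 247 247 247 247 247 247 246 248 247 247 247 247 249   0   0
  0   0   0   0 248 247 247 247 247 247 247 248 211 247 247 247 247 247 255   0
  0   0   0   0 255 247 247 247 247 247 247 247 248 248 247 248 248 235 238   0
  0   0   0   0   0 249 247 247 247 247 247 247 247 224 248 236 236 237 241   0
  0   0   0   0   0 255 247 247 247 247 247 247 247 248 221 237 241 131   0   0
  0   0   0   0   0   0 251 247 247 247 247 247 247 248 230 202   0   0   0   0
  0   0   0   0   0   0 189 248 247 247 247 247 248 254   0   0   0   0   0   0
  0   0   0   0   0   0   0 254 247 247 248 253 118   0   0   0   0   0   0   0
  0   0   0   0   0   0   0   0 248 250 168   0   0   0   0   0   0   0   0   0
  0   0   0   0   0   0   0   0 178   0   0   0   0   0   0   0   0   0   0   0
```

```bash
cat >> h.py <<'E'
def yaw(zt=.064):
    P=viewer.camera_params('wrist');im=snap('wrist');h=cv2.cvtColor(im,cv2.COLOR_RGB2HSV)
    m=cv2.inRange(h,(3,130,40),(22,255,255));m[235:]=0
    n,lab,s,c=cv2.connectedComponentsWithStats(m);k=1+np.argmax(s[1:,4]);M=(lab==k).astype(np.uint8)
    print('box',s[k]); core=cv2.erode(M,np.ones((7,7)))
    p=np.argwhere((core>0)&(h[:,:,2]<243))[:,::-1].astype(float)
    l=cv2.fitLine(p.astype(np.float32),cv2.DIST_HUBER,0,.01,.01).ravel(); t=(p-l[2:])@l[:2]
    a,b=[atz('',l[2:]+q*l[:2],zt,P) for q in np.percentile(t,[5,95])]; d=b-a
    print('line n',len(p),a.round(4),b.round(4),'yaw %.1f'%(np.degrees(np.arctan2(d[1],d[0]))%180),'len',np.linalg.norm(d).round(4))
    r=cv2.minAreaRect(np.argwhere(M)[:,::-1].astype(np.float32)); B=cv2.boxPoints(r)
    W=[atz('',q,.026,P) for q in B]
    for i in range(4): d=W[(i+1)%4]-W[i]; print('edge yaw %.1f len %.4f'%(np.degrees(np.arctan2(d[1],d[0]))%180,np.linalg.norm(d)))
    print('rect centre',(sum(W)/4).round(4))
E
python3 -c "
from h import *
yaw()"
```

```text
box [ 278   71   58   64 2075]
line n 173 [0.5025 0.1626 0.064 ] [0.5092 0.1189 0.064 ] yaw 98.8 len 0.0442
edge yaw 14.6 len 0.0525
edge yaw 108.0 len 0.0636
edge yaw 15.8 len 0.0546
edge yaw 106.1 len 0.0646
rect centre [0.4958 0.1394 0.026 ]
```

Call:
carry_out(deltas=[{"linear": [0.0105, 0.0255, 0.005], "turn": 0, "grip": 1}, {"linear": [0, 0, 0.01], "turn": -0.12, "grip": 1}, {"linear": [0, 0, 0.01], "turn": -0.12, "grip": 1}, {"linear": [0, 0, 0.01], "turn": -0.12, "grip": 1}, {"linear": [0, 0, 0.01], "turn": -0.12, "grip": 1}])

```text
time_s: 19.45
eef_pos: [0.5219, 0.0642, 0.2372]
tool_rot: [0.0, 0.602, 0.799, 0.0]
wrist_force: [-0.6, 0.0, 0.8]
grip_width: 0.0854
grip_force: 0.0
```

Call:
carry_out(deltas=[{"linear": [0, 0, 0], "turn": 0, "grip": 1}, {"linear": [0, 0, 0], "turn": 0, "grip": 1}])

```text
time_s: 19.62
eef_pos: [0.5213, 0.0642, 0.2372]
tool_rot: [-0.0, 0.606, 0.796, -0.0]
wrist_force: [0.3, 0.1, 0.8]
grip_width: 0.0857
grip_force: 0.0
```

Run:
```python
from h import *
tq();P=viewer.camera_params('wrist');yaw()
for l in('handle',): 
    for r in viewer.tip_of(l,'wrist'): print(l,np.round(r['location'],1),round(r['p'],2),atz('',r['location'],.058,P).round(4))
im=snap('wrist','w8.png');h=cv2.cvtColor(im,cv2.COLOR_RGB2HSV)
m=cv2.inRange(h,(3,130,40),(22,255,255));m[235:]=0
n,lab,s,c=cv2.connectedComponentsWithStats(m);k=1+np.argmax(s[1:,4]);x,y,w,hh=s[k][:4]
g=h[y:y+hh,x:x+w,2]*(lab[y:y+hh,x:x+w]==k)
for r in g[::5]: print(' '.join('%3d'%q for q in r[::3]))
```

```text
t 19.62 tcp [0.5213 0.0642 0.2372] stand x,y 0.2319 0.0353 ang 105.4 F [0.3 0.1 0.8] g 0.086
q [-0.028 -0.023  1.777  0.     1.388 -0.297] tau [ -0.   -36.96 -38.01  -0.    -0.04  -0.43]
box [ 282   69   57   65 2777]
line n 304 [0.5109 0.1176 0.064 ] [0.5005 0.1628 0.064 ] yaw 103.0 len 0.0463
edge yaw 17.2 len 0.0594
edge yaw 108.4 len 0.0675
edge yaw 17.3 len 0.0627
edge yaw 105.6 len 0.0676
rect centre [0.4922 0.1383 0.026 ]
handle [316.7  98.7] 0.7 [0.4988 0.1422 0.058 ]
handle [280.4 210.8] 0.68 [0.4914 0.0184 0.058 ]
  0   0   0   0   0   0   0   0   0   0 254 253   0   0   0   0   0   0   0
  0   0   0 127 248 248 248 248 247 247 247 247 202 247 248 248 236 248 252
  0   0  83   0 248 247 247 247 247 247 247 247 214 234 233 233 233 232 232
  0  84  87   0 248 247 247 247 247 247 247 247 218 248 247 248 247 248 253
  0   0  90   0 249 247 247 247 247 247 247 247 225 248 247 247 247 247 253
  0   0   0   0 250 247 247 247 247 247 247 247 232 248 247 247 247 247 252
  0   0   0   0 250 247 247 247 247 247 247 247 237 248 247 247 247 247 252
  0   0   0   0 251 247 247 247 247 247 247 247 242 248 247 247 247 247 252
  0   0   0   0 255 247 247 247 247 247 247 247 245 248 247 247 247 247 250
  0   0  90   0 255 247 247 247 247 247 247 247 246 248 247 247 247 247 251
  0   0   0   0 255 247 247 247 247 247 247 247 247 250 248 248 248 248 250
  0   0   0   0 174 247 247 247 247 247 247 247 248 220 231 231 231 231 235
  0   0   0   0   0 112 102  94   0   0   0   0   0   0   0   0   0   0   0
```

Run:
```python
from h import *
P=viewer.camera_params('wrist');im=cv2.imread('pics/w8.png')[:,:,::-1].copy();h=cv2.cvtColor(im,cv2.COLOR_RGB2HSV)
m=cv2.inRange(h,(3,130,40),(22,255,255));m[235:]=0
n,lab,s,c=cv2.connectedComponentsWithStats(m);k=1+np.argmax(s[1:,4]);M=lab==k
T=robot.observe()['eef_pos'];th=np.radians(105.4);ex=np.array([np.cos(th),np.sin(th)]);ey=np.array([np.sin(th),-np.cos(th)])
f=lambda p,z:[(atz('',p,z,P)[:2]-T[:2])@ex,(atz('',p,z,P)[:2]-T[:2])@ey]
for c in range(284,340,3):
    r=np.flatnonzero(M[:,c]&(h[:,:,2][:,c]>150))
    if len(r)>5: print(c,r[0],r[-1],'roof x',np.round([f((c,r[0]-.5),.026)[0],f((c,r[-1]+.5),.026)[0]],4),'hdl x',np.round([f((c,r[0]-.5),.064)[0],f((c,r[-1]+.5),.064)[0]],4),'y roof/hdl',np.round([f((c,100),.026)[1],f((c,100),.064)[1]],4))
```

```text
293 74 129 roof x [0.1081 0.0492] hdl x [0.1039 0.0512] y roof/hdl [-0.0269 -0.024 ]
296 74 130 roof x [0.1081 0.0481] hdl x [0.1039 0.0503] y roof/hdl [-0.0236 -0.021 ]
299 74 130 roof x [0.1081 0.0481] hdl x [0.1039 0.0503] y roof/hdl [-0.0203 -0.0181]
302 74 130 roof x [0.1081 0.0481] hdl x [0.1039 0.0503] y roof/hdl [-0.017  -0.0151]
305 74 130 roof x [0.1081 0.0481] hdl x [0.1039 0.0503] y roof/hdl [-0.0137 -0.0122]
308 72 130 roof x [0.1102 0.0481] hdl x [0.1057 0.0503] y roof/hdl [-0.0103 -0.0092]
311 71 129 roof x [0.1112 0.0492] hdl x [0.1066 0.0513] y roof/hdl [-0.007  -0.0063]
314 71 129 roof x [0.1112 0.0492] hdl x [0.1066 0.0513] y roof/hdl [-0.0037 -0.0033]
317 72 129 roof x [0.1102 0.0493] hdl x [0.1057 0.0513] y roof/hdl [-0.0004 -0.0004]
320 73 129 roof x [0.1092 0.0493] hdl x [0.1048 0.0513] y roof/hdl [0.0029 0.0026]
323 73 129 roof x [0.1092 0.0493] hdl x [0.1048 0.0513] y roof/hdl [0.0062 0.0055]
326 73 129 roof x [0.1092 0.0493] hdl x [0.1048 0.0513] y roof/hdl [0.0095 0.0085]
329 73 129 roof x [0.1092 0.0493] hdl x [0.1048 0.0513] y roof/hdl [0.0128 0.0114]
332 73 128 roof x [0.1092 0.0504] hdl x [0.1048 0.0523] y roof/hdl [0.0161 0.0144]
335 73 128 roof x [0.1092 0.0504] hdl x [0.1048 0.0523] y roof/hdl [0.0194 0.0173]
```

Run:
```python
from h import *
np.set_printoptions(precision=3,suppress=True)
for s,t in(((321,222),(275,203)),((320,250),(260,192)),((320,250),(275,203)),((321,222),(260,192)),((285,205),(265,157))): print(s,t,*tri(ray('scene',s),ray('top',t)))
```

```text
(321, 222) (275, 203) [0.547 0.139 0.071] [np.float64(0.002760803027969599), np.float64(0.002760803027969299)]
(320, 250) (260, 192) [0.574 0.197 0.013] [np.float64(0.013799092349666737), np.float64(0.013799092349666624)]
(320, 250) (275, 203) [ 0.557  0.153 -0.061] [np.float64(0.002866992529518708), np.float64(0.0028669925295189314)]
(321, 222) (260, 192) [0.562 0.18  0.131] [np.float64(0.007537388028436003), np.float64(0.007537388028436254)]
(285, 205) (265, 157) [0.657 0.157 0.196] [np.float64(0.002544818313380595), np.float64(0.0025448183133802457)]
```

Run:
```python
from h import *
P=viewer.camera_params('wrist');im=cv2.imread('pics/w8.png');h=cv2.cvtColor(im,cv2.COLOR_BGR2HSV)
m=cv2.inRange(h,(0,0,150),(180,60,255));m[235:]=0
n,lab,s,c=cv2.connectedComponentsWithStats(m)
T=robot.observe()['eef_pos'];th=np.radians(105.4);ex=np.array([np.cos(th),np.sin(th)]);ey=np.array([np.sin(th),-np.cos(th)])
f=lambda p,z:np.round([(atz('',p,z,P)[:2]-T[:2])@ex-.0787,(atz('',p,z,P)[:2]-T[:2])@ey+.0037],3)
for k in range(1,n):
    if s[k,4]>100:
        print(s[k])
        if s[k,0]>335 and s[k,0]<450:
            for r in range(s[k,1],s[k,1]+s[k,3],8):
                q=np.flatnonzero(lab[r]==k); print(r,q[0],q[-1],'rel saddle (x,y) z0',f((q[0],r),0),'z.07',f((q[0],r),.07))
```

```text
[  356     4   284   231 34193]
4 637 638 rel saddle (x,y) z0 [0.104 0.353] z.07 [0.083 0.289]
12 613 639 rel saddle (x,y) z0 [0.096 0.329] z.07 [0.076 0.269]
20 590 639 rel saddle (x,y) z0 [0.088 0.306] z.07 [0.07 0.25]
28 582 639 rel saddle (x,y) z0 [0.08  0.299] z.07 [0.064 0.245]
36 595 639 rel saddle (x,y) z0 [0.072 0.315] z.07 [0.057 0.258]
44 586 639 rel saddle (x,y) z0 [0.064 0.307] z.07 [0.05  0.251]
52 555 639 rel saddle (x,y) z0 [0.056 0.274] z.07 [0.043 0.224]
60 384 639 rel saddle (x,y) z0 [0.047 0.08 ] z.07 [0.036 0.066]
68 379 639 rel saddle (x,y) z0 [0.038 0.075] z.07 [0.029 0.062]
76 374 639 rel saddle (x,y) z0 [0.03  0.069] z.07 [0.022 0.057]
84 369 639 rel saddle (x,y) z0 [0.021 0.064] z.07 [0.015 0.053]
92 365 639 rel saddle (x,y) z0 [0.012 0.06 ] z.07 [0.008 0.049]
100 361 639 rel saddle (x,y) z0 [0.003 0.055] z.07 [0.001 0.046]
108 357 639 rel saddle (x,y) z0 [-0.006  0.051] z.07 [-0.007  0.042]
116 357 639 rel saddle (x,y) z0 [-0.015  0.051] z.07 [-0.014  0.042]
124 464 639 rel saddle (x,y) z0 [-0.024  0.181] z.07 [-0.022  0.148]
132 461 639 rel saddle (x,y) z0
[... 606 characters left out ...]
saddle (x,y) z0 [-0.125  0.205] z.07 [-0.104  0.168]
212 487 639 rel saddle (x,y) z0 [-0.136  0.225] z.07 [-0.113  0.185]
220 500 639 rel saddle (x,y) z0 [-0.147  0.244] z.07 [-0.122  0.2  ]
228 514 639 rel saddle (x,y) z0 [-0.158  0.264] z.07 [-0.131  0.217]
[ 419  193   83   42 1839]
193 436 439 rel saddle (x,y) z0 [-0.11   0.156] z.07 [-0.092  0.128]
201 432 451 rel saddle (x,y) z0 [-0.121  0.152] z.07 [-0.101  0.125]
209 429 463 rel saddle (x,y) z0 [-0.132  0.149] z.07 [-0.109  0.122]
217 426 475 rel saddle (x,y) z0 [-0.143  0.146] z.07 [-0.118  0.12 ]
225 423 487 rel saddle (x,y) z0 [-0.154  0.143] z.07 [-0.128  0.118]
233 419 499 rel saddle (x,y) z0 [-0.165  0.139] z.07 [-0.137  0.114]
```

Call:
carry_out(deltas=[{"linear": [0.03, -0.002, 0], "turn": 0, "grip": 0.42}, {"linear": [0.03, -0.002, 0], "turn": 0, "grip": 0.42}, {"linear": [0.0187, -0.0015, 0.02], "turn": 0, "grip": 0.42}, {"linear": [0, 0, 0.02], "turn": 0, "grip": 0.42}, {"linear": [0, 0, 0.02], "turn": 0, "grip": 0.42}])

```text
time_s: 20.18
eef_pos: [0.4955, 0.1399, 0.1782]
tool_rot: [0.001, 0.604, 0.797, 0.001]
wrist_force: [0.4, -0.4, -0.4]
grip_width: 0.0361
grip_force: 0.0
```

Call:
carry_out(deltas=[{"linear": [0, 0, 0.02], "turn": 0, "grip": 0.42}, {"linear": [0, 0, 0.02], "turn": 0, "grip": 0.42}, {"linear": [0, 0, 0.01], "turn": 0, "grip": 0.42}, {"linear": [0, 0, 0.005], "turn": 0, "grip": 0.42}, {"linear": [0, 0, 0], "turn": 0, "grip": 0.42}])

```text
time_s: 20.6
eef_pos: [0.4947, 0.1385, 0.1219]
tool_rot: [-0.0, 0.605, 0.797, -0.0]
wrist_force: [-0.3, 0.6, 0.9]
grip_width: 0.0359
grip_force: 0.0
```

```bash
python3 -c "from h import *;tq()"
```

```text
t 20.60 tcp [0.4947 0.1385 0.1219] stand x,y 0.2992 0.0763 ang 105.6 F [-0.3  0.6  0.9] g 0.036
q [ 0.119  0.064  1.916  0.     1.163 -0.153] tau [ 1.000e-02 -3.814e+01 -3.530e+01  0.000e+00 -2.200e-01  1.000e-02]
```

Call:
carry_out(deltas=[{"linear": [0, 0, 0.012], "turn": 0, "grip": 0.42}, {"linear": [0, 0, 0.012], "turn": 0, "grip": 0.42}, {"linear": [0, 0, 0.012], "turn": 0, "grip": 0.42}, {"linear": [0, 0, 0.008], "turn": 0, "grip": 0.42}, {"linear": [0, 0, 0], "turn": 0, "grip": 0.42}])

```text
time_s: 21.02
eef_pos: [0.4932, 0.1383, 0.0757]
tool_rot: [-0.002, 0.604, 0.797, -0.001]
wrist_force: [-0.2, 0.3, 0.3]
grip_width: 0.0362
grip_force: 0.0
```

Call:
carry_out(deltas=[{"linear": [0, 0, 0.008], "turn": 0, "grip": 0.42}, {"linear": [0, 0, 0.008], "turn": 0, "grip": 0.42}, {"linear": [0, 0, 0.004], "turn": 0, "grip": 0.42}, {"linear": [0, 0, 0], "turn": 0, "grip": 0.42}])

```text
time_s: 21.35
eef_pos: [0.4941, 0.1384, 0.0571]
tool_rot: [-0.001, 0.604, 0.797, -0.001]
wrist_force: [-0.5, 0.7, -0.4]
grip_width: 0.036
grip_force: 0.0
```

```bash
python3 -c "from h import *;tq()"
```

```text
t 21.35 tcp [0.4941 0.1384 0.0571] stand x,y 0.2991 0.0769 ang 105.6 F [-0.5  0.7 -0.4] g 0.036
q [ 0.119  0.158  1.952 -0.     1.033 -0.154] tau [ -0.06 -40.41 -33.11   0.    -0.22   0.  ]
```

Free so far, so I'm lowering the last bit and closing.

Call:
carry_out(deltas=[{"linear": [0, 0.001, 0.008], "turn": 0, "grip": 0.42}, {"linear": [0, 0, 0.006], "turn": 0, "grip": 0.42}, {"linear": [0, 0, 0], "turn": 0, "grip": 0.2}, {"linear": [0, 0, 0], "turn": 0, "grip": 0}, {"linear": [0, 0, 0], "turn": 0, "grip": 0}], grip_force=40)

```text
time_s: 21.77
eef_pos: [0.496, 0.1388, 0.0444]
tool_rot: [-0.0, 0.604, 0.797, -0.0]
wrist_force: [-0.1, -0.0, -0.4]
grip_width: 0.0089
grip_force: 41.6
```

Call:
carry_out(deltas=[{"linear": [0, 0, 0], "turn": 0, "grip": 0}, {"linear": [0, 0, 0], "turn": 0, "grip": 0}, {"linear": [0, 0, 0], "turn": 0, "grip": 0}])

```text
time_s: 22.02
eef_pos: [0.4961, 0.1388, 0.0446]
tool_rot: [0.0, 0.604, 0.797, 0.0]
wrist_force: [1.0, -0.5, -0.9]
grip_width: 0.0087
grip_force: 41.6
```

```bash
python3 -c "from h import *;tq()"
```

```text
t 22.02 tcp [0.4961 0.1388 0.0446] stand x,y 0.2999 0.0750 ang 105.6 F [ 1.  -0.5 -0.9] g 0.009
q [ 0.12   0.182  1.954 -0.     1.006 -0.153] tau [ -0.   -41.08 -32.2   -0.    -0.     0.  ]
```

Gripped the bar (9 mm opening). Lifting straight up.

Call:
carry_out(deltas=[{"linear": [0, 0, -0.01], "turn": 0, "grip": 0}, {"linear": [0, 0, -0.02], "turn": 0, "grip": 0}, {"linear": [0, 0, -0.03], "turn": 0, "grip": 0}, {"linear": [0, 0, -0.03], "turn": 0, "grip": 0}, {"linear": [0, 0, -0.03], "turn": 0, "grip": 0}])

```text
time_s: 22.43
eef_pos: [0.4956, 0.1388, 0.1663]
tool_rot: [-0.0, 0.604, 0.797, 0.0]
wrist_force: [0.5, 0.7, -0.9]
grip_width: 0.0087
grip_force: 41.6
```

Call:
carry_out(deltas=[{"linear": [0, 0, -0.035], "turn": 0.095, "grip": 0}, {"linear": [0, 0, -0.035], "turn": 0.095, "grip": 0}, {"linear": [0, 0, -0.035], "turn": 0.095, "grip": 0}, {"linear": [0, 0, -0.035], "turn": 0.095, "grip": 0}, {"linear": [0, 0, -0.035], "turn": 0.095, "grip": 0}])

```text
time_s: 22.85
eef_pos: [0.4954, 0.1387, 0.3422]
tool_rot: [0.0, 0.776, 0.63, 0.0]
wrist_force: [0.9, 1.0, 0.1]
grip_width: 0.0089
grip_force: 41.7
```

Call:
carry_out(deltas=[{"linear": [0, 0, -0.035], "turn": 0, "grip": 0}, {"linear": [0, 0, -0.03], "turn": 0, "grip": 0}, {"linear": [0, 0, 0], "turn": 0, "grip": 0}, {"linear": [0, 0, 0], "turn": 0, "grip": 0}])

```text
time_s: 23.18
eef_pos: [0.4965, 0.1389, 0.4076]
tool_rot: [0.002, 0.775, 0.632, 0.002]
wrist_force: [-0.9, 0.5, -1.8]
grip_width: 0.0087
grip_force: 41.7
```

```bash
python3 -c "
from h import *
tq()
T=robot.observe()['eef_pos'][:2];th=np.radians(78.2);print('to ridge tool x,y',(O-T)@[np.cos(th),np.sin(th)],(O-T)@[np.sin(th),-np.cos(th)])"
```

```text
t 23.18 tcp [0.4965 0.1389 0.4076] stand x,y 0.3000 0.0746 ang 78.4 F [-0.9  0.5 -1.8] g 0.009
q [ 0.12  -0.103  1.54  -0.     1.699  0.322] tau [  0.05 -37.7  -43.12  -0.     0.12   0.  ]
to ridge tool x,y -0.2997639169567273 0.07569945198228735
```

Call:
carry_out(deltas=[{"linear": [-0.03, 0.009, -0.01], "turn": 0, "grip": 0}, {"linear": [-0.03, 0.009, -0.015], "turn": 0, "grip": 0}, {"linear": [-0.03, 0.009, -0.01], "turn": 0, "grip": 0}, {"linear": [-0.03, 0.008, 0], "turn": 0, "grip": 0}, {"linear": [-0.03, 0.008, 0], "turn": 0, "grip": 0}])

```text
time_s: 23.6
eef_pos: [0.5075, -0.018, 0.4387]
tool_rot: [-0.0, 0.775, 0.632, -0.0]
wrist_force: [0.8, 0.3, -1.4]
grip_width: 0.009
grip_force: 41.6
```

Call:
carry_out(deltas=[{"linear": [-0.03, 0.008, 0], "turn": 0, "grip": 0}, {"linear": [-0.03, 0.008, 0], "turn": 0, "grip": 0}, {"linear": [-0.03, 0.008, 0], "turn": 0, "grip": 0}, {"linear": [-0.03, 0.008, 0], "turn": 0, "grip": 0}, {"linear": [-0.03, 0.001, 0], "turn": 0, "grip": 0}])

```text
time_s: 24.02
eef_pos: [0.5098, -0.1717, 0.4371]
tool_rot: [-0.002, 0.775, 0.632, -0.001]
wrist_force: [-0.3, -0.6, -0.9]
grip_width: 0.0093
grip_force: 41.6
```

Call:
carry_out(deltas=[{"linear": [-0.035, 0, 0], "turn": 0, "grip": 0}, {"linear": [-0.03, 0, 0], "turn": 0, "grip": 0}, {"linear": [0, 0, 0], "turn": 0, "grip": 0}, {"linear": [0, 0, 0], "turn": 0, "grip": 0}])

```text
time_s: 24.35
eef_pos: [0.4962, -0.235, 0.4373]
tool_rot: [-0.002, 0.776, 0.631, -0.0]
wrist_force: [-1.0, 0.3, -0.3]
grip_width: 0.009
grip_force: 41.6
```

Run:
```python
from h import *
tq();P=viewer.camera_params('wrist');np.save('P9.npy',P,allow_pickle=True);im=snap('wrist','w9.png')
for l in('ridge','stand','housing'):
    for r in viewer.tip_of(l,'wrist'):
        X=atz('',r['location'],{'ridge':.07,'stand':0,'housing':.07}[l],P);print(l,np.round(r['location'],1),round(r['p'],2),'stand xy',(X[:2]-O)@u,(X[:2]-O)@v)
m,s=blue(im);print('blue',s)
# plate: greyish region connected
h=cv2.cvtColor(im,cv2.COLOR_RGB2HSV)
c=proj('wrist',[*O,.07]);print('proj ridge',c)
g=im.mean(2)
x0=int(c[0])
for X in(x0-30,x0-26,x0+26,x0+30):
    print(X,[int(q) for q in g[max(0,int(c[1])-10):int(c[1])+11,X]])
for Y in(int(c[1])-25,int(c[1]),int(c[1])+25): print(Y,[int(q) for q in g[Y,x0-45:x0+46:2]])
```

```text
t 24.35 tcp [ 0.4962 -0.235   0.4373] stand x,y -0.0663 -0.0002 ang 78.3 F [-1.   0.3 -0.3] g 0.009
q [-0.586 -0.008  1.396  0.     1.758 -0.381] tau [ -1.46 -39.84 -40.85  -0.26  -0.08  -0.15]
ridge [315.7 112.9] 0.68 stand xy 0.001533494706564109 0.003886549239860636
ridge [396.4 223.5] 0.25 stand xy -0.18653131409200935 -0.1373733969005393
stand [317.  115.4] 0.78 stand xy -0.0028977631542816697 0.0022655597458640835
housing [315.9  97.7] 0.68 stand xy 0.02464259189897027 0.0034603607904397753
blue [ 304   38   26  116 2308]
proj ridge [317.23972871 115.22467611]
287 [64, 61, 63, 64, 65, 63, 64, 64, 65, 64, 65, 64, 64, 64, 65, 64, 65, 65, 65, 65, 65]
291 [64, 64, 63, 64, 65, 65, 65, 64, 65, 66, 66, 65, 65, 66, 66, 66, 66, 65, 66, 66, 65]
343 [59, 58, 58, 58, 59, 59, 58, 56, 56, 56, 56, 58, 58, 61, 60, 60, 60, 61, 61, 61, 61]
347 [60, 60, 60, 58, 60, 59, 61, 61, 62, 62, 64, 63, 62, 63, 65, 62, 65, 63, 62, 65, 63]
90 [56, 58, 59, 59, 59, 60, 60, 62, 61, 62, 56, 219, 223, 221, 249, 244, 210, 160, 168, 168, 168, 168, 167, 167, 166, 168, 167, 168, 128, 179, 188, 191, 172, 156, 209, 115, 57, 58, 57, 58, 56, 57, 56, 56, 55, 56]
115 [59, 59, 61, 61, 62, 62, 63, 64, 64, 65, 65, 206, 226, 223, 202, 245, 247, 241, 166, 168, 168, 168, 167, 167, 167, 166, 166, 165, 133, 209, 216, 167, 165, 164, 164, 107, 62, 64, 63, 62, 61, 60, 59, 60, 58, 59]
140 [61, 63, 63, 63, 65, 64, 66, 66, 67, 68, 66, 156, 228, 226, 243, 248, 249, 182, 175, 171, 170, 170, 170, 170, 169, 168, 169, 170, 158, 202, 237, 201, 171, 164, 162, 71, 66, 67, 67, 67, 66, 67, 66, 66, 67, 67]
```

Run:
```python
from h import *
P=np.load('P9.npy',allow_pickle=True).item();g=cv2.imread('pics/w9.png').mean(2)
for X in(303,305,331,332): print(X,[int(q) for q in g[106:126,X]])
f=lambda p,z:(atz('',p,z,P)[:2]-O)@u
for X in(297,298,337):
    d=np.diff(g[:,X]);a,b=30+np.argmax(d[30:90]),130+np.argmin(d[130:215]);print(X,a,b,f((X,a+.5),.008),f((X,b+.5),.008),'ctr',(f((X,a+.5),.008)+f((X,b+.5),.008))/2)
print([round(f((304,r),.07),4) for r in(108,112,116,120)])
```

```text
303 [153, 152, 142, 149, 171, 253, 248, 247, 247, 248, 251, 205, 161, 144, 149, 149, 148, 228, 227, 224]
305 [155, 137, 105, 107, 140, 254, 249, 248, 248, 248, 252, 206, 163, 144, 151, 150, 148, 229, 229, 226]
331 [114, 114, 112, 113, 125, 217, 216, 215, 215, 216, 222, 153, 115, 139, 157, 152, 150, 229, 219, 167]
332 [114, 113, 112, 113, 126, 216, 217, 215, 215, 216, 220, 151, 114, 140, 156, 150, 150, 228, 183, 162]
297 52 168 0.10086954068638754 -0.09917482396298527 ctr 0.0008473583617011338
298 52 168 0.1008636788818503 -0.09917902877304546 ctr 0.000842325054402418
337 52 169 0.10063516211491882 -0.10124556336731255 ctr -0.0003052006261968637
[np.float64(0.0091), np.float64(0.003), np.float64(-0.0032), np.float64(-0.0094)]
```

Ridge measured again at stand x≈0.000. I'm moving over it and descending in monitored steps.

Call:
carry_out(deltas=[{"linear": [0.03, 0, 0], "turn": 0, "grip": 0}, {"linear": [0.025, 0, 0], "turn": 0, "grip": 0}, {"linear": [0.0113, 0, 0], "turn": 0, "grip": 0}, {"linear": [0, 0, 0.01], "turn": 0, "grip": 0}, {"linear": [0, 0, 0.01], "turn": 0, "grip": 0}])

```text
time_s: 24.97
eef_pos: [0.5109, -0.1682, 0.4195]
tool_rot: [0.001, 0.774, 0.633, 0.0]
wrist_force: [-0.2, -0.3, -0.9]
grip_width: 0.0093
grip_force: 41.6
```

Call:
carry_out(deltas=[{"linear": [0, 0, 0.012], "turn": 0, "grip": 0}, {"linear": [0, 0, 0.012], "turn": 0, "grip": 0}, {"linear": [0, 0, 0.012], "turn": 0, "grip": 0}, {"linear": [0, 0, 0.012], "turn": 0, "grip": 0}, {"linear": [0, 0, 0], "turn": 0, "grip": 0}])

```text
time_s: 25.38
eef_pos: [0.5092, -0.1691, 0.3672]
tool_rot: [-0.003, 0.775, 0.632, -0.001]
wrist_force: [0.1, -0.2, -1.6]
grip_width: 0.0091
grip_force: 41.6
```

```bash
python3 -c "from h import *;tq()"
```

```text
t 25.38 tcp [ 0.5092 -0.1691  0.3672] stand x,y 0.0009 0.0003 ang 78.4 F [ 0.1 -0.2 -1.6] g 0.009
q [-0.468 -0.042  1.556 -0.     1.633 -0.265] tau [  0.13 -41.21 -42.72   0.    -0.3   -0.  ]
```

Call:
carry_out(deltas=[{"linear": [0, 0, 0.012], "turn": 0, "grip": 0}, {"linear": [0, 0, 0.012], "turn": 0, "grip": 0}, {"linear": [0, 0, 0.012], "turn": 0, "grip": 0}, {"linear": [0, 0, 0.012], "turn": 0, "grip": 0}, {"linear": [0, 0, 0], "turn": 0, "grip": 0}])

```text
time_s: 25.8
eef_pos: [0.5092, -0.1685, 0.3196]
tool_rot: [-0.002, 0.775, 0.632, -0.001]
wrist_force: [-0.2, 0.4, -1.1]
grip_width: 0.0092
grip_force: 41.6
```

```bash
python3 -c "from h import *;tq()"
```

```text
t 25.80 tcp [ 0.5092 -0.1685  0.3196] stand x,y 0.0015 0.0004 ang 78.4 F [-0.2  0.4 -1.1] g 0.009
q [-0.467 -0.033  1.634  0.     1.546 -0.265] tau [ 3.000e-02 -4.118e+01 -4.263e+01  0.000e+00 -3.700e-01 -0.000e+00]
```

Call:
carry_out(deltas=[{"linear": [0, 0, 0.012], "turn": 0, "grip": 0}, {"linear": [0, 0, 0.012], "turn": 0, "grip": 0}, {"linear": [0, 0, 0.012], "turn": 0, "grip": 0}, {"linear": [0, 0, 0.012], "turn": 0, "grip": 0}, {"linear": [0, 0, 0], "turn": 0, "grip": 0}])

```text
time_s: 26.22
eef_pos: [0.509, -0.1683, 0.2716]
tool_rot: [-0.002, 0.775, 0.632, -0.001]
wrist_force: [-0.4, 0.1, -1.5]
grip_width: 0.0091
grip_force: 41.6
```

```bash
python3 -c "from h import *;tq()"
```

```text
t 26.22 tcp [ 0.509  -0.1683  0.2716] stand x,y 0.0016 0.0006 ang 78.4 F [-0.4  0.1 -1.5] g 0.009
q [-0.467 -0.013  1.703 -0.     1.457 -0.265] tau [ 1.000e-02 -4.129e+01 -4.206e+01  0.000e+00 -4.300e-01 -0.000e+00]
```

Call:
carry_out(deltas=[{"linear": [-0.0015, 0.0005, 0.012], "turn": 0, "grip": 0}, {"linear": [0, 0, 0.012], "turn": 0, "grip": 0}, {"linear": [0, 0, 0.012], "turn": 0, "grip": 0}, {"linear": [0, 0, 0.012], "turn": 0, "grip": 0}, {"linear": [0, 0, 0], "turn": 0, "grip": 0}])

```text
time_s: 26.63
eef_pos: [0.509, -0.1698, 0.2236]
tool_rot: [-0.002, 0.775, 0.632, -0.001]
wrist_force: [-0.2, 0.6, 0.0]
grip_width: 0.0096
grip_force: 41.6
```

```bash
python3 -c "from h import *;tq()"
```

```text
t 26.63 tcp [ 0.509  -0.1698  0.2236] stand x,y 0.0001 0.0003 ang 78.4 F [-0.2  0.6  0. ] g 0.010
q [-0.469  0.019  1.761  0.     1.367 -0.267] tau [-5.000e-02 -4.169e+01 -4.115e+01  1.000e-02 -4.800e-01 -0.000e+00]
```

Call:
carry_out(deltas=[{"linear": [0, 0, 0.012], "turn": 0, "grip": 0}, {"linear": [0, 0, 0.012], "turn": 0, "grip": 0}, {"linear": [0, 0, 0.012], "turn": 0, "grip": 0}, {"linear": [0, 0, 0.012], "turn": 0, "grip": 0}, {"linear": [0, 0, 0], "turn": 0, "grip": 0}])

```text
time_s: 27.05
eef_pos: [0.5089, -0.1698, 0.1757]
tool_rot: [-0.002, 0.775, 0.632, -0.001]
wrist_force: [-0.1, 0.2, -0.8]
grip_width: 0.0091
grip_force: 41.6
```

Run:
```python
from h import *
tq();P=viewer.camera_params('wrist');im=snap('wrist','w10.png');m,s=blue(im);print(s)
for r in range(0,220,12):
    c=np.flatnonzero(m[r])
    if len(c)>8:
        X=atz('',((c[0]+c[-1])/2,r),.104,P);print(r,c[0],c[-1],'stand xy of top centre',((X[:2]-O)@u).round(4),((X[:2]-O)@v).round(4))
```

```text
t 27.05 tcp [ 0.5089 -0.1698  0.1757] stand x,y 0.0001 0.0005 ang 78.4 F [-0.1  0.2 -0.8] g 0.009
q [-0.469  0.06   1.811 -0.     1.275 -0.267] tau [-7.000e-02 -4.226e+01 -3.990e+01  1.000e-02 -5.300e-01  0.000e+00]
[ 287   55   53  129 4887]
60 288 339 stand xy of top centre 0.101 0.0032
72 288 339 stand xy of top centre 0.0938 0.0032
84 289 338 stand xy of top centre 0.0864 0.0032
96 289 339 stand xy of top centre 0.079 0.0029
108 291 339 stand xy of top centre 0.0713 0.0023
120 291 339 stand xy of top centre 0.0635 0.0023
132 292 339 stand xy of top centre 0.0556 0.002
144 293 339 stand xy of top centre 0.0475 0.0017
156 293 339 stand xy of top centre 0.0392 0.0017
168 294 337 stand xy of top centre 0.0308 0.002
180 294 326 stand xy of top centre 0.0221 0.006
```

Call:
carry_out(deltas=[{"linear": [0, -0.0005, 0.01], "turn": -0.015, "grip": 0}, {"linear": [0, 0, 0.008], "turn": 0, "grip": 0}, {"linear": [0, 0, 0.006], "turn": 0, "grip": 0}, {"linear": [0, 0, 0.004], "turn": 0, "grip": 0}, {"linear": [0, 0, 0], "turn": 0, "grip": 0}])

```text
time_s: 27.52
eef_pos: [0.5095, -0.1702, 0.1501]
tool_rot: [-0.001, 0.77, 0.638, -0.0]
wrist_force: [-0.3, -0.1, -0.2]
grip_width: 0.0091
grip_force: 41.6
```

Call:
carry_out(deltas=[{"linear": [0, 0, 0.003], "turn": 0, "grip": 0}, {"linear": [0, 0, 0.003], "turn": 0, "grip": 0}, {"linear": [0, 0, 0], "turn": 0, "grip": 0}])

```text
time_s: 27.77
eef_pos: [0.5116, -0.1712, 0.147]
tool_rot: [0.002, 0.77, 0.638, 0.001]
wrist_force: [0.5, -0.2, 5.1]
grip_width: 0.0091
grip_force: 42.4
```

```bash
python3 -c "from h import *;tq()"
```

```text
t 27.77 tcp [ 0.5116 -0.1712  0.147 ] stand x,y -0.0007 -0.0025 ang 79.3 F [ 0.5 -0.2  5.1] g 0.009
q [-0.469  0.091  1.836  0.     1.211 -0.282] tau [-2.000e-01 -3.737e+01 -3.317e+01 -1.100e-01 -1.900e-01  1.000e-02]
```

Force 5 N: a leg has landed on the housing's top. I'm backing up and measuring the saddle's lateral offset in the same view.

Call:
carry_out(deltas=[{"linear": [0, 0, -0.008], "turn": 0, "grip": 0}, {"linear": [0, 0, -0.004], "turn": 0, "grip": 0}, {"linear": [0, 0, 0], "turn": 0, "grip": 0}, {"linear": [0, 0, 0], "turn": 0, "grip": 0}])

```text
time_s: 28.1
eef_pos: [0.5104, -0.1707, 0.1579]
tool_rot: [0.0, 0.77, 0.638, 0.0]
wrist_force: [-0.9, -0.6, -0.6]
grip_width: 0.0089
grip_force: 41.8
```

Run:
```python
from h import *
tq();P=viewer.camera_params('wrist');im=snap('wrist','w11.png');h=cv2.cvtColor(im,cv2.COLOR_RGB2HSV)
m=cv2.inRange(h,(3,130,40),(22,255,255));n,lab,s,c=cv2.connectedComponentsWithStats(m)
for k in range(1,n):
    if s[k,4]>60: print(s[k],c[k].round(1))
b,_=blue(im);o=m>0
for r in range(150,300,6):
    q=np.flatnonzero(o[r,230:410])+230;p=np.flatnonzero(b[r]); print(r,'blue',(p[0],p[-1]) if len(p) else '','or',(q[0],q[-1],len(q)) if len(q) else '')
T=robot.observe()['eef_pos']
for y in(-.0245,-.0195,.0195,.0245):
    th=np.radians(79.3);E=lambda x,z:[*(T[:2]+x*np.array([np.cos(th),np.sin(th)])+y*np.array([np.sin(th),-np.cos(th)])),T[2]-.0446+z]
    print('exp saddle y',y,'leg bottom front',proj('wrist',E(.03,0)).round(1),'roof front',proj('wrist',E(.03,.026)).round(1))
```

```text
t 28.10 tcp [ 0.5104 -0.1707  0.1579] stand x,y -0.0005 -0.0013 ang 79.3 F [-0.9 -0.6 -0.6] g 0.009
q [-0.469  0.078  1.828 -0.     1.234 -0.282] tau [ 0.000e+00 -4.131e+01 -3.749e+01  0.000e+00  1.000e-02  0.000e+00]
[ 274  178   90  147 4617] [328.2 231.3]
150 blue (np.int64(288), np.int64(338)) or 
156 blue (np.int64(288), np.int64(338)) or 
162 blue (np.int64(289), np.int64(337)) or 
168 blue (np.int64(289), np.int64(336)) or 
174 blue (np.int64(289), np.int64(297)) or 
180 blue (np.int64(289), np.int64(298)) or (np.int64(278), np.int64(358), 16)
186 blue  or (np.int64(274), np.int64(362), 89)
192 blue  or (np.int64(309), np.int64(363), 55)
198 blue  or (np.int64(308), np.int64(363), 35)
204 blue  or (np.int64(307), np.int64(362), 43)
210 blue  or (np.int64(307), np.int64(362), 53)
216 blue  or (np.int64(306), np.int64(362), 57)
222 blue  or (np.int64(306), np.int64(362), 57)
228 blue  or (np.int64(270), np.int64(362), 58)
234 blue  or (np.int64(306), np.int64(361), 56)
240 blue  or (np.int64(306), np.int64(361), 45)
246 blue  or (np.int64(283), np.int64(361), 32)
252 blue  or (np.int64(271), np.int64(361), 31)
258 blue  or (np.int64(271), np.int64(361), 27)
264 blue  or (np.int64(308), np.int64(328), 21)
270 blue  or (np.int64(308), np.int64(328), 21)
276 blue  or (np.int64(308), np.int64(328), 21)
282 blue  or (np.int64(308), np.int64(328), 21)
288 blue  or (np.int64(308), np.int64(328), 21)
294 blue  or (np.int64(308), np.int64(328), 7)
exp saddle y -0.0245 leg bottom front [277.6 176.5] roof front [271.5 186.2]
exp saddle y -0.0195 leg bottom front [285.6 176.5] roof front [280.8 186.2]
exp saddle y 0.0195 leg bottom front [348.5 176.4] roof front [353.2 186.1]
exp saddle y 0.0245 leg bottom front [356.6 176.4] roof front [362.4 186.1]
```

Call:
carry_out(deltas=[{"linear": [0.0005, -0.0027, 0], "turn": -0.008, "grip": 0}, {"linear": [0, 0, 0.005], "turn": 0, "grip": 0}, {"linear": [0, 0, 0.003], "turn": 0, "grip": 0}, {"linear": [0, 0, 0], "turn": 0, "grip": 0}, {"linear": [0, 0, 0], "turn": 0, "grip": 0}])

```text
time_s: 28.57
eef_pos: [0.5072, -0.1693, 0.1486]
tool_rot: [-0.001, 0.767, 0.641, -0.0]
wrist_force: [-0.6, -0.8, 0.1]
grip_width: 0.0093
grip_force: 41.8
```

Call:
carry_out(deltas=[{"linear": [0, 0, 0.003], "turn": 0, "grip": 0}, {"linear": [0, 0, 0.003], "turn": 0, "grip": 0}, {"linear": [0, 0, 0], "turn": 0, "grip": 0}])

```text
time_s: 28.82
eef_pos: [0.5073, -0.1694, 0.1426]
tool_rot: [-0.0, 0.767, 0.641, -0.0]
wrist_force: [-0.9, -0.3, -1.1]
grip_width: 0.0089
grip_force: 41.8
```

```bash
python3 -c "from h import *;tq()"
```

```text
t 28.82 tcp [ 0.5073 -0.1694  0.1426] stand x,y 0.0002 0.0021 ang 79.7 F [-0.9 -0.3 -1.1] g 0.009
q [-0.47   0.089  1.847 -0.     1.206 -0.291] tau [-3.000e-02 -4.136e+01 -3.720e+01  0.000e+00 -1.400e-01  0.000e+00]
```

Clear of the top edge now. Lowering on.

Call:
carry_out(deltas=[{"linear": [0, 0, 0.003], "turn": 0, "grip": 0}, {"linear": [0, 0, 0.003], "turn": 0, "grip": 0}, {"linear": [0, 0, 0.003], "turn": 0, "grip": 0}, {"linear": [0, 0, 0.002], "turn": 0, "grip": 0}, {"linear": [0, 0, 0], "turn": 0, "grip": 0}])

```text
time_s: 29.23
eef_pos: [0.5072, -0.1693, 0.1316]
tool_rot: [-0.001, 0.767, 0.641, -0.0]
wrist_force: [-0.1, 0.7, -0.7]
grip_width: 0.0087
grip_force: 41.8
```

```bash
python3 -c "from h import *;tq()"
```

```text
t 29.23 tcp [ 0.5072 -0.1693  0.1316] stand x,y 0.0002 0.0022 ang 79.7 F [-0.1  0.7 -0.7] g 0.009
q [-0.47   0.102  1.856 -0.     1.185 -0.291] tau [-2.000e-02 -4.131e+01 -3.645e+01  0.000e+00 -1.000e-01 -0.000e+00]
```

Call:
carry_out(deltas=[{"linear": [0, 0, 0.001], "turn": 0, "grip": 0}, {"linear": [0, 0, 0.001], "turn": 0, "grip": 0}, {"linear": [0, 0, 0], "turn": 0, "grip": 0}, {"linear": [0, 0, 0], "turn": 0, "grip": 0}])

```text
time_s: 29.57
eef_pos: [0.5076, -0.1696, 0.1304]
tool_rot: [0.0, 0.767, 0.641, 0.0]
wrist_force: [-0.1, -0.1, 0.2]
grip_width: 0.0094
grip_force: 41.8
```

```bash
python3 -c "from h import *;tq()"
```

```text
t 29.57 tcp [ 0.5076 -0.1696  0.1304] stand x,y 0.0001 0.0017 ang 79.7 F [-0.1 -0.1  0.2] g 0.009
q [-0.47   0.103  1.856 -0.     1.182 -0.291] tau [ -0.   -41.09 -36.02  -0.    -0.    -0.  ]
```

Touching lightly (load transferred). Releasing.

Call:
carry_out(deltas=[{"linear": [0, 0, 0.0005], "turn": 0, "grip": 0}, {"linear": [0, 0, 0], "turn": 0, "grip": 0.12}, {"linear": [0, 0, 0], "turn": 0, "grip": 0.2}, {"linear": [0, 0, 0], "turn": 0, "grip": 0.3}, {"linear": [0, 0, 0], "turn": 0, "grip": 0.4}], grip_force=20)

```text
time_s: 29.98
eef_pos: [0.5077, -0.1696, 0.13]
tool_rot: [0.0, 0.767, 0.641, 0.0]
wrist_force: [0.2, 0.1, -0.1]
grip_width: 0.0337
grip_force: 0.0
```

Call:
carry_out(deltas=[{"linear": [0, 0, 0], "turn": 0, "grip": 0.4}, {"linear": [0, 0, -0.01], "turn": 0, "grip": 0.4}, {"linear": [0, 0, -0.02], "turn": 0, "grip": 0.4}, {"linear": [0, 0, -0.03], "turn": 0, "grip": 0.4}, {"linear": [0, 0, -0.03], "turn": 0, "grip": 0.4}])

```text
time_s: 30.4
eef_pos: [0.5069, -0.1692, 0.2207]
tool_rot: [-0.001, 0.767, 0.641, -0.0]
wrist_force: [-0.0, -1.0, 0.1]
grip_width: 0.0342
grip_force: 0.0
```

Call:
carry_out(deltas=[{"linear": [-0.035, 0, -0.02], "turn": 0, "grip": 0.4}, {"linear": [-0.035, 0, -0.02], "turn": 0, "grip": 0.4}, {"linear": [-0.02, 0, -0.01], "turn": 0, "grip": 0.4}, {"linear": [0, 0, 0], "turn": 0, "grip": 0.4}, {"linear": [0, 0, 0], "turn": 0, "grip": 0.4}])

```text
time_s: 30.82
eef_pos: [0.4917, -0.2591, 0.2712]
tool_rot: [0.001, 0.768, 0.64, 0.0]
wrist_force: [0.5, 1.2, -0.5]
grip_width: 0.0342
grip_force: 0.0
```

Run:
```python
from h import *
tq();P=viewer.camera_params('wrist');im=snap('wrist','w12.png');h=cv2.cvtColor(im,cv2.COLOR_RGB2HSV)
m=cv2.inRange(h,(3,130,40),(22,255,255));m[235:]=0;n,lab,s,c=cv2.connectedComponentsWithStats(m);k=1+np.argmax(s[1:,4]);M=lab==k;print('orange',s[k])
f=lambda p,z:np.round([(atz('',p,z,P)[:2]-O)@u,(atz('',p,z,P)[:2]-O)@v],4)
for C in range(s[k,0]+3,s[k,0]+s[k,2],8):
    r=np.flatnonzero(M[:,C]); a,b=f((C,r[0]-.5),.110)[0],f((C,r[-1]+.5),.110)[0]; print(C,r[0],r[-1],'x',a,b,'ctr',round((a+b)/2,4),'len',round(a-b,4))
for R in range(s[k,1]+6,s[k,1]+s[k,3],12):
    q=np.flatnonzero(M[R]);print(R,'y',f((q[0]-.5,R),.110)[1],f((q[-1]+.5,R),.110)[1])
B=cv2.inRange(h,(100,110,80),(125,255,255))>0
pts=[]
for r in range(2,230):
    q=np.flatnonzero(B[r,250:400])
    if 25<len(q)==np.ptp(q)+1: pts.append((r,250+q[0],250+q[-1]))
K,R_,t=[np.array(P[k_],float) for k_ in('intrinsics','R','t')]
X=[];
for r,a,b in pts:
    d=K[0,0]*.034/(b-a+1);Y=R_.T@(d*np.linalg.solve(K,[(a+b)/2,r,1])-t);X.append([(Y[:2]-O)@u,Y[2]])
X=np.array(X);print('n',len(X),'xspan',X[:,0].min(),X[:,0].max(),'tilt',np.polyfit(X[:,0],X[:,1],1))
```

```text
t 30.82 tcp [ 0.4917 -0.2591  0.2712] stand x,y -0.0909 -0.0007 ang 79.6 F [ 0.5  1.2 -0.5] g 0.034
q [-0.627  0.029  1.661  0.     1.449 -0.446] tau [ -1.15 -41.87 -41.12  -0.19  -0.06  -0.11]
orange [ 293   47   51   73 1078]
296 52 119 x 0.0299 -0.0298 ctr 0.0 len 0.0597
304 52 119 x 0.03 -0.0296 ctr 0.0002 len 0.0596
312 50 119 x 0.0318 -0.0294 ctr 0.0012 len 0.0612
320 47 119 x 0.0345 -0.0293 ctr 0.0026 len 0.0638
328 52 119 x 0.0305 -0.0291 ctr 0.0007 len 0.0596
336 52 119 x 0.0306 -0.0289 ctr 0.0008 len 0.0595
53 y 0.0078 -0.0221
65 y 0.0076 -0.0226
77 y 0.0075 -0.023
89 y 0.0073 -0.0225
101 y 0.0072 -0.023
113 y 0.007 -0.0234
n 57 xspan -0.06023770009219042 0.07220290072121303 tilt [0.03860631 0.08250535]
```

Saddle measured centred at x≈0.0005 m, length 59.6 mm at the right height. I'm checking the housing's level from close up.

Call:
carry_out(deltas=[{"linear": [-0.025, -0.002, 0.02], "turn": 0, "grip": 0.3}, {"linear": [-0.01, 0, 0.04], "turn": 0, "grip": 0.2}, {"linear": [0, 0, 0.04], "turn": 0, "grip": 0}, {"linear": [0, 0, 0.04], "turn": 0, "grip": 0}, {"linear": [0, 0, 0.02], "turn": 0, "grip": 0}])

```text
time_s: 31.28
eef_pos: [0.4803, -0.2882, 0.1034]
tool_rot: [-0.005, 0.767, 0.641, -0.001]
wrist_force: [-1.5, 0.0, -1.0]
grip_width: -0.0003
grip_force: 0.0
```

Call:
carry_out(deltas=[{"linear": [0, 0, 0], "turn": 0, "grip": 0}, {"linear": [0, 0, 0], "turn": 0, "grip": 0}, {"linear": [0, 0, 0], "turn": 0, "grip": 0}, {"linear": [0, 0, 0], "turn": 0, "grip": 0}])

```text
time_s: 31.62
eef_pos: [0.4851, -0.2929, 0.1125]
tool_rot: [0.002, 0.767, 0.641, 0.0]
wrist_force: [0.7, -0.7, 0.1]
grip_width: 0.0
grip_force: 0.0
```

Run:
```python
from h import *
st();P=viewer.camera_params('wrist');im=snap('wrist','w13.png');m,s=blue(im);print(s)
K,R_,t=[np.array(P[k_],float) for k_ in('intrinsics','R','t')];X=[]
for r in range(s[1]+3,s[1]+s[3]-8):
    q=np.flatnonzero(m[r]);a,b=q[0],q[-1]
    if r%8==0: print(r,a,b,end=' | ')
    d=K[0,0]*.034/(b-a+1);Y=R_.T@(d*np.linalg.solve(K,[(a+b)/2,r,1])-t);X.append([(Y[:2]-O)@u,Y[2]])
X=np.array(X);print('\nxspan',X[[0,-1]]);
for lo in(-.2,-.09,):
    g=(X[:,0]>lo)&(X[:,1]>.085)&(X[:,1]<.125);print(g.sum(),np.polyfit(X[g,0],X[g,1],1))
def sc(f):
    h=cv2.cvtColor(f,cv2.COLOR_RGB2HSV);B=cv2.inRange(h,(100,110,80),(125,255,255));B[:,:305]=0;B[:,340:]=0;B[:115]=0;B[185:]=0
    y,x=np.nonzero(B);G=cv2.inRange(h,(50,80,80),(85,255,255));G[:115]=0;G[150:]=0;G[:,:305]=0;G[:,340:]=0;gy,gx=np.nonzero(G);return y.min(),y.max(),len(y),gy.mean() if len(gy) else None,gx.mean() if len(gx) else None
print('scene level ref',sc(cv2.imread('pics/s6.png')[:,:,::-1].copy()));print('now',sc(snap('scene')))
```

```text
t 31.62 tcp [ 0.4851 -0.2929  0.1125] stand x,y -0.1252 -0.0010 ang 79.8 F [ 0.7 -0.7  0.1] g 0.000
[ 285   50   71   69 3810]
56 335 353 | 64 285 353 | 72 285 354 | 80 285 355 | 88 285 355 | 96 285 355 | 104 286 354 | 
xspan [[ 0.11971226 -0.78120608]
 [-0.05580913  0.09734387]]
49 [-0.28987374  0.08368854]
49 [-0.28987374  0.08368854]
scene level ref (np.int64(135), np.int64(167), 289, np.float64(136.0), np.float64(322.0))
now (np.int64(135), np.int64(167), 145, None, None)
```

```bash
cat > dot.py <<'E'
from h import *
import sys
st();P=viewer.camera_params('wrist');im=snap('wrist');h=cv2.cvtColor(im,cv2.COLOR_RGB2HSV)
g=cv2.inRange(h,(50,80,100),(85,255,255));g[235:]=0;n,lab,s,c=cv2.connectedComponentsWithStats(g);k=1+np.argmax(s[1:,4])
print('dot',c[k],s[k,4]);np.save(sys.argv[1],np.array([*ray('',c[k],P)]))
E
python3 dot.py d1.npy
```

```text
t 31.72 tcp [ 0.4848 -0.293   0.1123] stand x,y -0.1254 -0.0007 ang 79.8 F [ 0.  -1.2  1.4] g -0.000
dot [320.88297872  91.2393617 ] 188
```

Call:
carry_out(deltas=[{"linear": [-0.02, 0, -0.03], "turn": 0, "grip": 0}, {"linear": [0.02, 0, -0.04], "turn": 0, "grip": 0}, {"linear": [0.03, 0, -0.03], "turn": 0, "grip": 0}, {"linear": [0.03, 0, 0], "turn": 0, "grip": 0}, {"linear": [0, 0, 0], "turn": 0, "grip": 0}])

```text
time_s: 32.18
eef_pos: [0.4961, -0.2322, 0.2106]
tool_rot: [0.003, 0.767, 0.642, 0.002]
wrist_force: [0.1, 0.4, -0.2]
grip_width: -0.0003
grip_force: 0.0
```

Call:
carry_out(deltas=[{"linear": [0, 0, 0], "turn": 0, "grip": 0}, {"linear": [0, 0, 0], "turn": 0, "grip": 0}])

```text
time_s: 32.35
eef_pos: [0.4937, -0.2352, 0.2068]
tool_rot: [0.0, 0.767, 0.641, -0.0]
wrist_force: [0.2, 0.2, 0.0]
grip_width: 0.0003
grip_force: 0.0
```

```bash
python3 dot.py d2.npy; python3 -c "
from h import *
a=np.load('d1.npy');b=np.load('d2.npy');X,e=tri(a,b);print(X,e,'stand x',(X[:2]-O)@u)"
```

```text
t 32.35 tcp [ 0.4937 -0.2352  0.2068] stand x,y -0.0670 0.0022 ang 79.8 F [0.2 0.2 0. ] g 0.000
dot [321.5        175.13793103] 58
[ 0.50045602 -0.21687382  0.104782  ] [np.float64(1.0780597557586942e-05), np.float64(1.0780597557710992e-05)] stand x -0.047695237602578586
```

The dot sits at z = 0.1048 m (level means 0.104, fully dipped about 0.0985), so the housing is level with the saddle centred. Handing in.

```bash
python3 -c "from cell import robot;print(robot.finish_job())"
```

```text
the job is handed in; nothing more can be done
None
```

I handed the job in: by my last measurements the housing lies level on the ridge and the orange saddle sits astride it, let go, about 0.5 mm from the ridge's middle; no verdict was returned.

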